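# Clear the sample bench after a milling run

### The job

The milling run is over, so clear the bench: push every used blue-capped pot from the loading ledge through the sprung orange flap into the white used-pot box, so that the flap snaps shut behind it, and use the scoop to move all the white milling balls from the blue tray into the steel wash pot, never touching the balls with the fingers. Finish with the scoop put down flat in the middle of its green mat, and leave the bottle, the vial rack and the timer where they are.

Things in the scene. Friction and masses are not known exactly. Their poses are not given: they have to be found in the camera images.
- pot0: used sample pot: squat cylinder 34 mm in diameter and 38 mm high, amber below, blue cap above, 50 to 100 g. Origin at its middle (19 mm above its underside), z along its axis, up when it stands. At the start 3 or 4 of pot0..pot3 are present, standing on the black mat
- pot1: used sample pot: squat cylinder 34 mm in diameter and 38 mm high, amber below, blue cap above, 50 to 100 g. Origin at its middle (19 mm above its underside), z along its axis, up when it stands. At the start 3 or 4 of pot0..pot3 are present, standing on the black mat
- pot2: used sample pot: squat cylinder 34 mm in diameter and 38 mm high, amber below, blue cap above, 50 to 100 g. Origin at its middle (19 mm above its underside), z along its axis, up when it stands. At the start 3 or 4 of pot0..pot3 are present, standing on the black mat
- pot3: used sample pot: squat cylinder 34 mm in diameter and 38 mm high, amber below, blue cap above, 50 to 100 g. Origin at its middle (19 mm above its underside), z along its axis, up when it stands. At the start 3 or 4 of pot0..pot3 are present, standing on the black mat
- pot_mat: fixed black rubber mat, 130 x 130 x 2 mm, on which the pots start; origin at the centre of its underside
- pot_box: fixed white used-pot box with a clear lid, its flap the only way in. Origin on the bench straight below the middle of the flap; own +x is the way in (from the grey loading ledge through the flap), y across, z up. Inside: x 4 to 188 mm, y -75 to 75 mm. The bar over the flap ends 161 mm above the bench, the lid at 165 mm
- ledge (a point): point on the flat top of the loading ledge (105 mm above the bench), 55 mm in front of the flap. The ledge runs from x = -100 to -10 mm in the box's frame, between two black kerbs 8 mm high that leave a channel 44 mm wide (y -22 to 22)
- opening (a point): middle of the ledge's inner edge (105 mm above the bench, x = -10 mm in the box's frame). The opening's outer face is at x = -4 mm; it is 54 mm wide and 51 mm high. Behind this edge the slick steel floor drops away steeply, so a pot pushed until its middle is some 20 mm past it topples in by itself
- flap (a joint): angle of the orange flap (50 x 48 mm, hung from its upper edge 155 mm above the bench, opening inward only): 0 shut, up to 1.5 rad open. A light spring (0.006 N m shut, 0.017 N m open; under 1 N at a pot) snaps it shut
- ball_tray: fixed dark blue tray, 240 x 88 mm, 34 mm high, origin on the bench. Inner floor 4 mm above the bench, flat from x = -110 to 90 mm, 76 mm wide (y -38 to 38); from x = 90 mm the end slopes up at 60 degrees to 46 mm high at x = 114 mm; the other walls are upright. The balls start at x -10 to 83 mm; the end near x = -110 mm is free for the scoop
- ball0: white ceramic milling ball, 20 mm in diameter, 25 g, origin at its centre; it stays put on slopes under about 12 degrees. At the start 3 to 5 of ball0..ball4 are present, in the tray
- ball1: white ceramic milling ball, 20 mm in diameter, 25 g, origin at its centre; it stays put on slopes under about 12 degrees. At the start 3 to 5 of ball0..ball4 are present, in the tray
- ball2: white ceramic milling ball, 20 mm in diameter, 25 g, origin at its centre; it stays put on slopes under about 12 degrees. At the start 3 to 5 of ball0..ball4 are present, in the tray
- ball3: white ceramic milling ball, 20 mm in diameter, 25 g, origin at its centre; it stays put on slopes under about 12 degrees. At the start 3 to 5 of ball0..ball4 are present, in the tray
- ball4: white ceramic milling ball, 20 mm in diameter, 25 g, origin at its centre; it stays put on slopes under about 12 degrees. At the start 3 to 5 of ball0..ball4 are present, in the tray
- scoop: aluminium scoop, 90 g. Flat pan 80 mm long (x -40 to 40) and 70 mm wide, 2 mm thick, open at the front x = +40; back wall 24 mm high, side walls 22 mm high from x = -40 to 15. Red upright handle plate over the back of the pan: 12 mm thick (y), x -40 to -12, 40 to 100 mm above the underside; pinch it from above. Origin: centre of the underside, x to the open front, z up
- scoop_mat: fixed green mat of the scoop, 150 x 120 x 2 mm (own x is the long way), origin at the centre of its underside; the scoop starts on it
- wash_pot: fixed open round steel wash pot, 140 mm outer diameter, wall 3 mm, 60 mm high, origin at the centre of its underside
- amber_bottle: bystander: amber bottle 72 mm in diameter, 150 mm high, origin under its centre
- vial_rack: bystander: black rack 60 x 110 x 34 mm with blue-capped vials, 44 mm high in all, origin under its centre
- timer: bystander: white bench timer 55 x 75 x 22 mm, origin under its centre

How it is judged:
By the outcome, as a careful person would: the job done as asked, in the order asked, and still so for the second after the job is handed in, with the robot touching nothing.
Of pot0, pot1, pot2, pot3 only 3 to 4 are there at a start; the rules pass over those that are not, and their reading is None.
Of ball0, ball1, ball2, ball3, ball4 only 3 to 5 are there at a start; the rules pass over those that are not, and their reading is None.
At some moment in a run one of pot0, pot1, pot2, pot3 may be knocked a few centimetres aside while the robot is not near it.
It also fails if it takes over 210 s, if anything falls off the work surface, if the arm or the gripper's body presses on something with over 40 N, if the wrist force passes 120 N, or if a joint passes its speed limit or range.

### The arm

A 7-joint arm with a two-finger parallel gripper is mounted at the origin on the work surface. World frame = base frame: x ahead of the robot, y to its left, z up, the work surface at z = 0. Lengths are in mm, angles in rad, forces in N, time in s.
With the tool pointing down it reaches from about 400 to 850 mm from the base axis. Payload 4.4 kg.
Tool frame: the origin (TCP) lies on the centre line of the jaws, within the pads' length; the fingertips stand 19 mm ahead of it and the grasp point (between the pads) is the TCP (env.tip_extent is the distance from the TCP to the fingertips, in mm); z points along the fingers, y is the direction in which the jaws open and shut (so a half turn about z gives the same grasp; the last joint's range is limited). The gripper opens to 94 mm and grips with 3 to 60 N. Pads are 16 mm wide; open, the fingers measure 119 mm over their backs; the gripper's body (75 mm by 177 mm) begins 78 mm behind the grasp point.
Start: joints at [-1.349, 0.628, 0.038, 1.517, -0.027, 0.996, -0.02], TCP at [184.474, 623.288, 224.478] pointing down, gripper open.
Joint ranges: [-3.06, 3.06], [-0.37, 2.12], [-1.25, 1.32], [0.18, 2.47], [-1.1, 4.24], [0.23, 1.98], [-2.94, 2.94]. Speed limits (rad/s): [2.57, 2.57, 3.14, 3.14, 3.14, 3.14, 3.14].

### API

Orientations are given as a 3x3 rotation matrix whose columns are the frame's x, y, z axes.
In Python, from bench import env gives the robot as it stands.
- The arm moves only by the shell command python3 -m pendant 'ROWS'. ROWS is JSON, a list of rows, each a list of 3 entries, a list of its own where there are three numbers: the shift along the tool's x, y, z in mm, then the turn, a rotation vector about the tool's x, y, z in degrees, then the gripper's target within -1 to 1 (shut at 1, half-way at 0, fully open at -1). In form: [[[tx, ty, tz], [wx, wy, wz], claw], ...]. A call has 1 to 20 rows; each row shifts and turns the pose as measured when the row begins, along the tool's axes as they then stand; what a row does not reach is not made up. A row lasts 1/8 s, in which the tool goes at most 62.5 mm and 10.7 degrees, less where a joint would pass 70% of its speed; a pose out of reach is approached as far as the arm can. A call is refused whole if a number of a shift passes 62.5 or a number of a turn 10.7, either way. A call with a gripper value outside its range is refused whole. The fingers move at their own pace and stop on an object; the grip force is fixed at half the most. Time passes only in rows, so rows that do not move let the fingers close. It gives the time, the measured TCP pose, the force and the opening at its end, in the units of the state.
- env.observe(): the state, without advancing time (a new reading comes with each control period).
- env.snapshot(name): name is "scene" or "top" or "wrist"; returns the picture (480x640x3 uint8, blue, green, red); there is no depth.
- env.camera_params(name): a dict with "fovy" (degrees; the focal length in pixels is half the picture's height over the tangent of half this angle, whatever the lens; pixels are square), "cx", "cy" (the principal point, pixels), "R" (3x3) and "t" (3): a world point X has camera coordinates R X + t. Camera axes: x right, y down, z forward; pixel columns grow to the right and rows downward; lengths in mm; the calibration is good to about 2 mm. A picture is of the moment at which its call begins: read the wrist's pose just before it. camera_params takes no time and is no camera call; for the wrist camera it gives the pose at the moment of the call.
- env.hand_in(): hands the job in, once; it reports no verdict.
The state is a dict: "clock": time; "qpos": joint angles; "joint_vel": joint speeds; "effort": joint torques, N m; "tcp_pos": TCP position; "ee_rot": TCP orientation; "force": force on the tool from outside, world axes, zero at the start; "ft_torque": the same for the moment, N m; "grip_width": finger opening in mm.
Only numpy, scipy, OpenCV 4.12 (cv2) and the standard library are available. Lean on these libraries where they do the work, as an engineer would, in place of code of your own. Each camera call takes 0.05 s, during which the arm holds its last target.

## Working session

There is one attempt and no reset: what is moved stays moved. The work goes in short steps, Python scripts to look and compute and a shell command to move; the robot and the scene stay as the last step left them, time stands still between calls to the robot, and variables do not carry over. Pictures are saved under pics/ and viewed, and the job is handed in when it is done.

```bash
ls; mkdir -p pics
python3 - <<'E'
from bench import env
import cv2,numpy as np
s=env.observe(); print(s)
for n in ("scene","top","wrist"):
    p=env.camera_params(n); print(n,p)
    cv2.imwrite(f"pics/{n}0.png",env.snapshot(n))
E
```

```text
pics
{'clock': 0.0, 'qpos': array([-1.3488225 ,  0.62932364,  0.03843571,  1.51836654, -0.02697145,
        0.99630776, -0.01996782]), 'joint_vel': array([-0.00065371,  0.00049105, -0.00227954,  0.00057893, -0.00143187,
        0.00210786, -0.00089899]), 'effort': array([-6.52007839e-05, -5.49707115e+01,  1.14287987e+00, -1.86639315e+01,
       -5.23782964e-02,  2.35805078e-02,  1.70552084e-04]), 'tcp_pos': array([184.27770443, 622.66552325, 223.56904317]), 'ee_rot': array([[-9.58893073e-01,  2.83767212e-01, -4.93242485e-04],
       [ 2.83767637e-01,  9.58891344e-01, -1.82184790e-03],
       [-4.40147500e-05, -1.88692359e-03, -9.99998219e-01]]), 'force': array([-0.83951833, -0.19360601, -0.44714545]), 'ft_torque': array([-0.04031967,  0.04292154,  0.01890683]), 'grip_width': 93.92338567388055}
scene {'fovy': 51.26418896078329, 'cx': 321.3344458332117, 'cy': 242.4963456103033, 'R': array([[ 0.17945119,  0.98358147, -0.01909893],
       [ 0.58346725, -0.12204245, -0.80291445],
       [-0.79206265,  0.13294035, -0.59578824]]), 't': array([ -40.96000089, -222.28445148, 1485.99416864])}
top {'fovy': 47.233788763532544, 'cx': 324.4869870517279, 'cy': 234.40679703045666, 'R': array([[ 0.14659155, -0.98919177,  0.00324816],
       [-0.96939198, -0.14430958, -0.19863015],
       [ 0.19695206,  0.02596876, -0.98006914]]), 't': array([-104.68619936,  572.71083308, 1288.93155456])}
wrist {'fovy': 63.026317115701595, 'cx': 316.2718259599618, 'cy': 238.9449036356074, 'R': array([[ 0.28321627,  0.95905496, -0.00145925],
       [ 0.92547459, -0.27289999,  0.26272111],
       [ 0.25156575, -0.07575739, -0.96487071]]), 't': array([-648.30524435,  -27.48921086,  390.38952531])}
```

View pics/scene0.png

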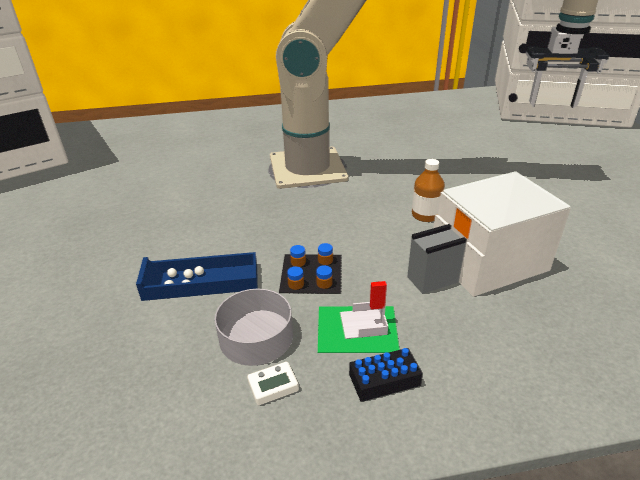

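View pics/top0.png

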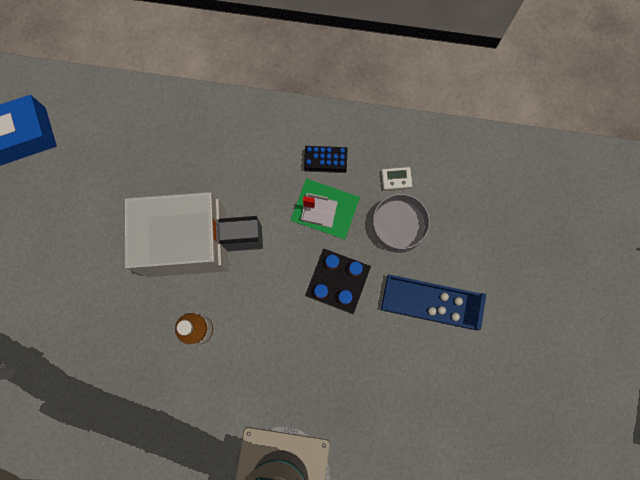

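View pics/wrist0.png

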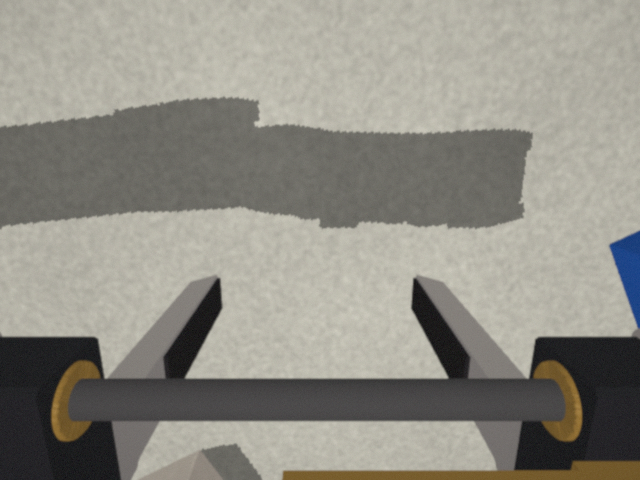

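Four pots are at about (332,261), (355,268), (321,291) and (345,297) in the top view, with five balls near (445,305). Next I'll measure everything by colour mask.

```bash
cat > h.py <<'E'
from bench import env
import cv2,numpy as np
def P(n):
    p=env.camera_params(n); f=240/np.tan(np.radians(p['fovy']/2)); return p,f
def ray(n,uv,z,pf=None):
    p,f=pf or P(n); R,t=np.array(p['R']),np.array(p['t'])
    c=-R.T@t; d=R.T@np.array([(uv[0]-p['cx'])/f,(uv[1]-p['cy'])/f,1])
    return c+d*(z-c[2])/d[2]
def proj(n,X,pf=None):
    p,f=pf or P(n); c=np.array(p['R'])@X+p['t']; return np.array([p['cx']+f*c[0]/c[2],p['cy']+f*c[1]/c[2]])
def blobs(im,lo,hi,amin=15):
    h=cv2.cvtColor(im,cv2.COLOR_BGR2HSV); m=cv2.inRange(h,np.array(lo),np.array(hi))
    n,l,s,c=cv2.connectedComponentsWithStats(m)
    return m,[(c[i],s[i][4],s[i][:4]) for i in range(1,n) if s[i][4]>=amin]
def corners(m):
    cs,_=cv2.findContours(m,cv2.RETR_EXTERNAL,cv2.CHAIN_APPROX_NONE); c=max(cs,key=cv2.contourArea)
    return cv2.minAreaRect(c), cv2.boxPoints(cv2.minAreaRect(c))
def save(n,name,crop=None,s=1):
    im=env.snapshot(n)
    o=im if crop is None else im[crop[1]:crop[3],crop[0]:crop[2]]
    if s!=1:o=cv2.resize(o,None,fx=s,fy=s,interpolation=cv2.INTER_CUBIC)
    cv2.imwrite("pics/"+name,o); return im
E
python3 - <<'E'
from h import *
im=cv2.imread('pics/top0.png')
cv2.imwrite('pics/topA.png',cv2.resize(im[130:340,110:260],None,fx=4,fy=4,interpolation=2)[:600])
cv2.imwrite('pics/topB.png',cv2.resize(im[140:335,285:495],None,fx=3,fy=3,interpolation=2))
m,b=blobs(im,(105,150,120),(125,255,255))
for c,a,s in b: print('blue',c.round(1),a,ray('top',c,40).round(1) )
m,b=blobs(im,(0,0,190),(180,60,255),8)
for c,a,s in b: print('white',c.round(1),a,s,ray('top',c,14).round(1))
m,b=blobs(im,(45,150,60),(75,255,255)); r,bx=corners(m); print('green',[ray('top',q,2)[:2].round(1) for q in bx])
m,b=blobs(im,(0,180,100),(6,255,255))
for c,a,s in b: print('red',c.round(1),a,s,ray('top',c,102).round(1))
E
```

```text
blue [ 20.4 121.5] 1375 [764.5 803.6  40. ]
blue [332.1 260.8] 130 [522.5 -47.2  40. ]
blue [355.6 267.9] 127 [ 513.7 -106.8   40. ]
blue [320.9 290.6] 131 [446.  -30.7  40. ]
blue [345.2 296.6] 129 [440.3 -91.3  40. ]
white [  8.5 114.8] 8 [  7 114   4   3] [787.1 856.1  14. ]
white [402.4 170.6] 54 [388 168  22  10] [ 787.7 -193.6   14. ]
white [384.9 174.8] 30 [383 170   4  12] [ 769.7 -150.1   14. ]
white [396.5 179.7] 30 [388 179  19   3] [ 761.  -181.3   14. ]
white [403.4 185. ] 8 [400 184   7   3] [ 749.4 -200.7   14. ]
white [183.6 325.7] 38 [177 321  14  12] [314.1 289.8  14. ]
green [array([618.2,  74.8]), array([734.8,  54.7]), array([704.7, -92.9]), array([589.3, -70.7])]
red [308.2 199.2] 50 [303 196  11   7] [652.5  30.7 102. ]
```

Run:
```python
from h import *
im=cv2.imread('pics/scene0.png')
cv2.imwrite('pics/scA.png',cv2.resize(im[150:300,400:580],None,fx=4,fy=4,interpolation=2))
cv2.imwrite('pics/scB.png',cv2.resize(im[230:400,120:430],None,fx=2.5,fy=2.5,interpolation=2))
```

```text
(no output)
```

View pics/topA.png

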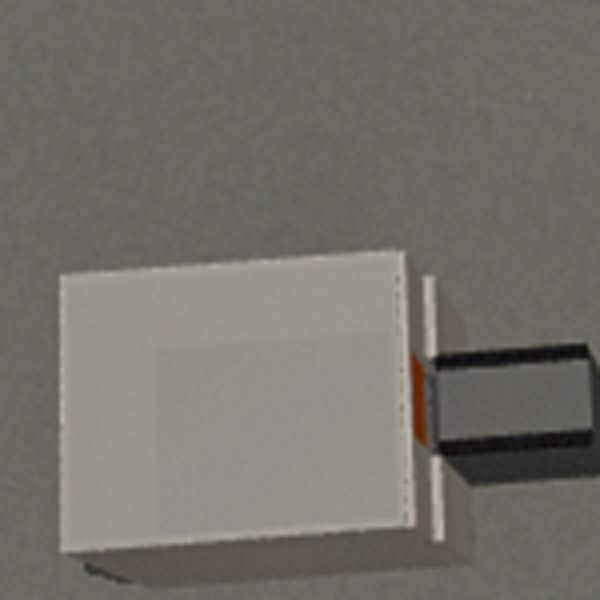

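View pics/topB.png

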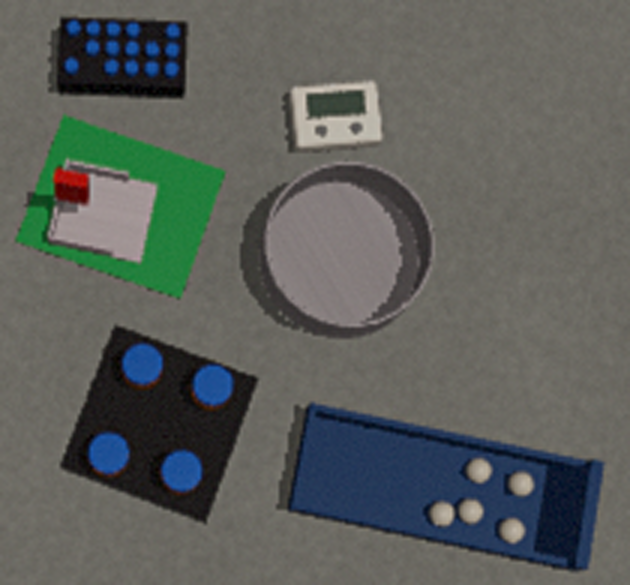

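View pics/scA.png

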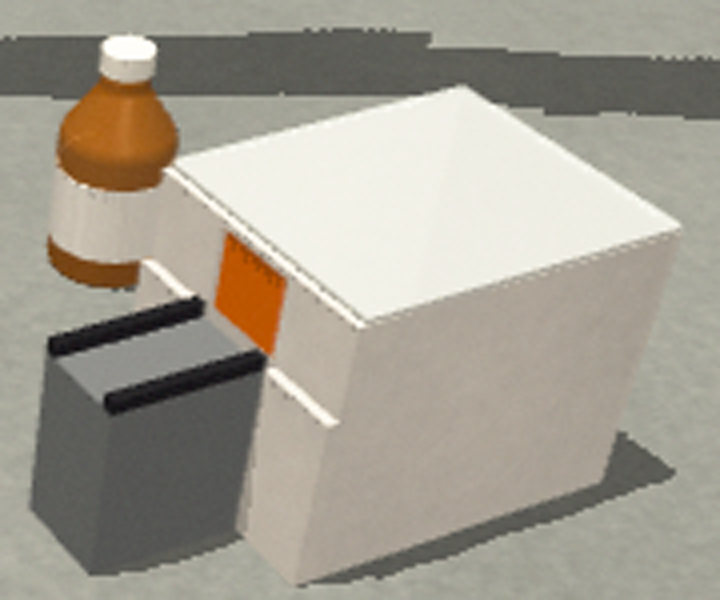

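View pics/scB.png

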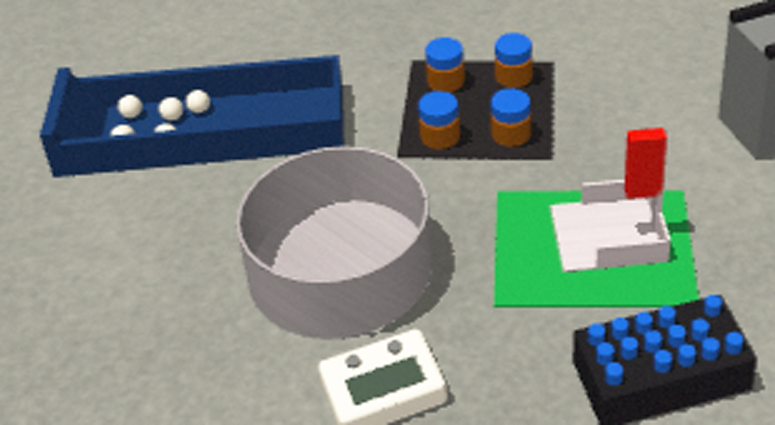

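Run:
```python
from h import *
A=lambda u,v:(110+(u+.5)/4-.5,130+(v+.5)/4-.5)
B=lambda u,v:(285+(u+.5)/3-.5,140+(v+.5)/3-.5)
pf=P('top')
r=lambda q,z:ray('top',q,z,pf)[:2].round(1)
print('kerb tops', [r(A(*q),113) for q in [(437,360),(588,351),(440,447),(592,438)]])
print('lid', [r(A(*q),165) for q in [(404,252),(413,525),(62,276),(62,550)]])
print('tray rim', [(q,r(B(*q),z)) for q,z in [((315,404),34),((290,510),34),((602,462),46),((587,570),46)]])
im=cv2.imread('pics/top0.png')
print('tray floor',[r(B(*q),4) for q in [(548,461),(534,553)]])
c=im[285:325,420:475]; g=cv2.cvtColor(c,cv2.COLOR_BGR2HSV)
m=cv2.inRange(g,np.array((0,0,120)),np.array((60,90,255)))
n,l,s,cc=cv2.connectedComponentsWithStats(m)
for i in range(1,n): print('ball',cc[i].round(1)+[420,285],s[i],r(cc[i]+[420,285],14))
print('pot rim',[r(B(*q),60) for q in [(264,245),(434,245),(349,162),(349,328)]])
print('scoop pan',[(q,r(B(*q),2)) for q in [(157,182),(139,263)]],'walls',[r(B(*q),z) for q,z in [((66,162),24),((47,240),24),((129,177),22),((112,256),22)]])
print('handle',[r(B(*q),100+2) for q in [(55,171),(88,175),(88,192),(55,188)]])
print('mat',[r(B(*q),2) for q in [(63,116),(225,170),(182,299),(16,241)]])
```

```text
kerb tops [array([569.3, 231. ]), array([587.8, 143.8]), array([518.1, 219.7]), array([536.5, 132.6])]
lid [array([618.4, 249.6]), array([464.1, 215.1]), array([575.7, 439.7]), array([421.6, 405.4])]
tray rim [((315, 404), array([ 511. , -192.2])), ((290, 510), array([ 422.4, -182.8])), ((602, 462), array([ 496.6, -426.3])), ((587, 570), array([ 409.1, -422.1]))]
tray floor [array([ 496.5, -393.3]), array([ 419.3, -389.1])]
ball [444.7 296.4] [22  8  7  8 42] [ 479.5 -336. ]
ball [458.7 301. ] [36 13  7  7 40] [ 473.1 -371.5]
ball [432.1 311. ] [ 9 23  7  7 43] [ 439.1 -309.1]
ball [441.8 310. ] [19 22  7  7 41] [ 445.  -332.3]
ball [455.6 316.3] [32 28  8  8 43] [ 434.6 -367.7]
pot rim [array([ 631.3, -132. ]), array([ 651.9, -270. ]), array([ 711.7, -192.6]), array([ 573. , -209.2])]
scoop pan [((157, 182), array([686.9, -36.8])), ((139, 263), array([613.8, -31.7]))] walls [array([686.9,  42.1]), array([617.3,  47.5]), array([682.3, -12.8]), array([612.1,  -8.7])]
handle [array([656.9,  44.1]), array([657.5,  17.4]), array([643.6,  15.3]), array([643. ,  41.9])]
mat [array([733.6,  52.5]), array([706.2, -93.4]), array([588.2, -72.4]), array([617.4,  75.3])]
```

```bash
cat >> h.py <<'E'
EX=np.array([-.2147,.9767,0]);EY=np.array([-.9767,-.2147,0]);BO=np.array([541.2,235.5,0])
def box(x,y,z): return BO+x*EX+y*EY+[0,0,z]
def to(X,n=None):
    s=env.observe(); R=s['ee_rot']; d=R.T@(np.array(X)-s['tcp_pos'])
    n=n or int(np.ceil(max(abs(d))/50)); print('to',np.round(X,1),'d tool',d.round(1),n,'x',(d/n).round(1)); return d
def state():
    s=env.observe(); R=s['ee_rot']; print('t',round(s['clock'],1),'tcp',s['tcp_pos'].round(1),'F',s['force'].round(1),'w',round(s['grip_width'],1),'yaw(y)',np.degrees(np.arctan2(R[1,1],R[0,1])).round(1),'z',R[:,2].round(3),'q',s['qpos'].round(2))
E
python3 -m pendant '[[[0,0,0],[0,0,10.2],-0.3],[[0,0,0],[0,0,10.2],-0.3],[[0,0,0],[0,0,10.2],-0.3],[[0,0,0],[0,0,10.2],-0.3],[[0,0,0],[0,0,10.2],-0.3],[[0,0,0],[0,0,10.2],-0.3]]'
python3 -c "
from h import *
state(); to([522.5,-47,200]); to([522.5,-47,130])"
```

```text
clock: 0.9
tcp_pos: [183.7, 621.2, 221.4]
ee_rot: [[-0.179, 0.984, -0.003], [0.984, 0.179, -0.006], [-0.005, -0.004, -1.0]]
force: [0.5, 1.1, -1.1]
grip_width: 61.1
t 0.9 tcp [183.7 621.2 221.4] F [ 0.5  1.1 -1.1] w 61.1 yaw(y) 10.3 z [-0.003 -0.006 -1.   ] q [-1.52  0.65  0.34  1.53 -0.24  1.01 -0.94]
to [522.5 -47.  200. ] d tool [-717.9  213.6   24.4] 15 x [-47.9  14.2   1.6]
to [522.5 -47.  130. ] d tool [-717.6  213.9   94.4] 15 x [-47.8  14.3   6.3]
```

```bash
python3 -m pendant '[[[-48,14,-1],[0,0,-1],-0.3],[[-48,14,-1],[0,0,-1],-0.3],[[-48,14,-1],[0,0,0],-0.3],[[-48,14,-1],[0,0,0],-0.3],[[-48,14,0],[0,0,0],-0.3],[[-48,14,0],[0,0,0],-0.3],[[-48,14,0],[0,0,0],-0.3],[[-48,14,0],[0,0,0],-0.3],[[-48,14,0],[0,0,0],-0.3],[[-48,14,0],[0,0,0],-0.3],[[-48,14,0],[0,0,0],-0.3],[[-48,14,0],[0,0,0],-0.3],[[-48,14,0],[0,0,0],-0.3],[[-48,14,0],[0,0,0],-0.3],[[0,0,0],[0,0,0],-0.3]]'
python3 -c "
from h import *
state(); to([522.5,-47,150]); save('wrist','w1.png');im=save('top','t1.png')
m,b=blobs(im,(105,150,120),(125,255,255))
for c,a,s in b: print('blue',c.round(1),a,ray('top',c,40).round(1) )
"
```

```text
clock: 2.78
tcp_pos: [526.6, -12.6, 226.0]
ee_rot: [[-0.218, 0.976, -0.001], [0.976, 0.218, -0.007], [-0.007, -0.002, -1.0]]
force: [-0.0, 0.2, 0.5]
grip_width: 61.1
t 2.8 tcp [526.6 -12.6 226. ] F [-0.   0.2  0.5] w 61.1 yaw(y) 12.6 z [-0.001 -0.007 -1.   ] q [-0.3   0.47  0.39  1.87 -0.22  0.84  0.42]
to [522.5 -47.  150. ] d tool [-32.1 -11.3  76.3] 2 x [-16.1  -5.6  38.1]
blue [ 20.4 121.5] 1379 [764.4 803.6  40. ]
blue [336.4 260.3] 27 [525.3 -57.5  40. ]
blue [355.6 267.9] 127 [ 513.7 -106.8   40. ]
blue [320.9 290.6] 131 [446.  -30.7  40. ]
blue [345.1 296.5] 131 [440.4 -91.1  40. ]
```

View pics/w1.png

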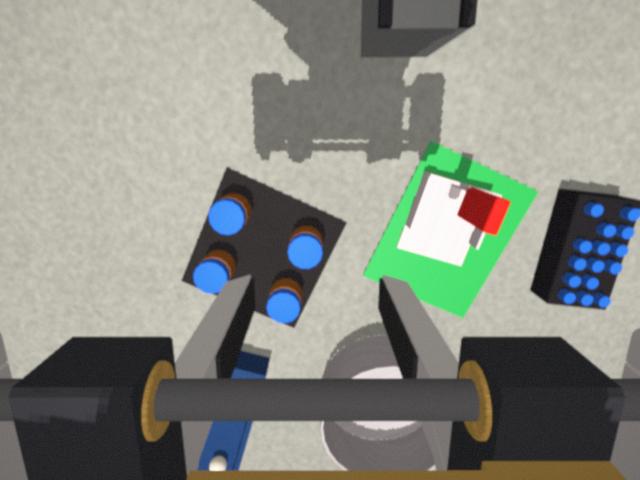

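```bash
python3 -c "
from h import *
im=cv2.imread('pics/w1.png')
m,b=blobs(im,(105,130,150),(125,255,255),200)
for c,a,s in b: print('blue',c.round(1),a,ray('wrist',c,40).round(1) )
B=lambda u,v:ray('wrist',(u,v),2)[:2].round(1)
print(B(436,142),B(537,190),B(464,315),B(364,274))
print('ledge',ray('wrist',(379,27),113),ray('wrist',(474,24),113))
"
```

```text
blue [226.1 217. ] 1027 [444.2 -25.   40. ]
blue [304.6 251.6] 963 [520.2 -40.9  40. ]
blue [209.7 276.6] 868 [438.6 -85.   40. ]
blue [282.9 307. ] 837 [511.9 -99.9  40. ]
[619.4  81.5] [729.3  60.1] [703.  -83.6] [586.9 -62.6]
ledge [531.13007476 135.94113728 113.        ] [588.44942067 150.80016047 113.        ]
```

```bash
python3 -c "
from h import *
state(); pf=P('wrist'); im=save('wrist','w2.png'); state()
m,b=blobs(im,(105,130,150),(125,255,255),200)
for c,a,s in b: print('blue',c.round(1),a,ray('wrist',c,40,pf).round(1) )
print(env.observe()['joint_vel'].round(3))
"
```

```text
t 2.9 tcp [524.9  -8.  225.6] F [-0.5  1.9 -0.3] w 61.4 yaw(y) 12.9 z [-0.003 -0.004 -1.   ] q [-0.3   0.47  0.38  1.87 -0.22  0.85  0.42]
t 2.9 tcp [524.6  -6.9 225.6] F [-0.2 -0.2 -0.7] w 61.0 yaw(y) 13.0 z [-0.003 -0.004 -1.   ] q [-0.3   0.47  0.38  1.87 -0.22  0.85  0.42]
blue [227.6 222.8] 1016 [446.4 -30.   40. ]
blue [305.7 257.7] 955 [522.4 -46.4  40. ]
blue [209.6 281.2] 782 [439.3 -89.6  40. ]
blue [283.6 312.6] 831 [ 513.7 -105.6   40. ]
[-0.022 -0.008 -0.009  0.006  0.002 -0.002  0.001]
```

```bash
python3 -m pendant '[[[-20,-5,45],[0,0,0],-0.3],[[-19,-4,45],[0,0,0],-0.3],[[0,0,0],[0,0,0],-0.3],[[0,0,0],[0,0,0],-0.3]]'
python3 -c "
from h import *
state(); to([522.5,-46.9,32])"
```

```text
clock: 3.42
tcp_pos: [524.9, -38.6, 135.7]
ee_rot: [[-0.238, 0.971, -0.001], [0.971, 0.238, 0.001], [0.001, -0.001, -1.0]]
force: [0.2, 0.1, -0.9]
grip_width: 60.8
t 3.4 tcp [524.9 -38.6 135.7] F [ 0.2  0.1 -0.9] w 60.8 yaw(y) 13.8 z [-0.001  0.001 -1.   ] q [-0.19  0.6   0.31  1.95 -0.3   0.63  0.56]
to [522.5 -46.9  32. ] d tool [ -7.6  -4.2 103.7] 3 x [-2.5 -1.4 34.6]
```

```bash
python3 -m pendant '[[[-5,-2,30],[0,0,1.4],-0.3],[[-3,-2,30],[0,0,0],-0.3],[[0,0,22],[0,0,0],-0.3],[[0,0,0],[0,0,0],-0.3],[[0,0,0],[0,0,0],-0.3]]'
python3 -c "
from h import *
state(); to([522.5,-46.9,32])"
```

```text
clock: 4.05
tcp_pos: [530.6, -39.4, 61.2]
ee_rot: [[-0.224, 0.974, 0.015], [0.975, 0.224, 0.005], [0.001, 0.016, -1.0]]
force: [-0.1, 1.2, -0.1]
grip_width: 61.3
t 4.0 tcp [530.6 -39.4  61.2] F [-0.1  1.2 -0.1] w 61.3 yaw(y) 12.9 z [ 0.015  0.005 -1.   ] q [-0.13  0.72  0.23  2.   -0.37  0.45  0.61]
to [522.5 -46.9  32. ] d tool [ -5.5 -10.1  29. ] 1 x [ -5.5 -10.1  29. ]
```

```bash
python3 -m pendant '[[[-6,-10,0],[0,0,0.5],-0.3],[[0,0,0],[0,0,0],-0.3],[[0,0,0],[0,0,0],-0.3]]'
python3 -c "
from h import *
state(); to([522.5,-46.9,32])"
```

```text
clock: 4.42
tcp_pos: [523.2, -47.8, 63.8]
ee_rot: [[-0.215, 0.976, 0.02], [0.977, 0.215, 0.005], [0.0, 0.02, -1.0]]
force: [-0.3, -0.0, -1.0]
grip_width: 60.7
t 4.4 tcp [523.2 -47.8  63.8] F [-0.3 -0.  -1. ] w 60.7 yaw(y) 12.4 z [ 0.02   0.005 -1.   ] q [-0.11  0.71  0.23  2.02 -0.37  0.44  0.62]
to [522.5 -46.9  32. ] d tool [ 1.  -1.1 31.8] 1 x [ 1.  -1.1 31.8]
```

```bash
python3 -m pendant '[[[0,-2,18],[1,0,0],-0.3],[[0,-1,16],[0,0,0],-0.3],[[0,0,0],[0,0,0],-0.3],[[0,0,0],[0,0,0],-0.3]]'
python3 -c "
from h import *
state(); to([522.5,-46.9,32])"
```

```text
clock: 4.92
tcp_pos: [520.0, -48.2, 26.3]
ee_rot: [[-0.215, 0.977, -0.0], [0.977, 0.215, 0.001], [0.001, 0.0, -1.0]]
force: [-0.7, -0.3, -0.7]
grip_width: 61.1
t 4.9 tcp [520.  -48.2  26.3] F [-0.7 -0.3 -0.7] w 61.1 yaw(y) 12.4 z [-0.     0.001 -1.   ] q [-0.09  0.78  0.2   2.02 -0.39  0.38  0.63]
to [522.5 -46.9  32. ] d tool [ 0.8  2.7 -5.7] 1 x [ 0.8  2.7 -5.7]
```

```bash
python3 -m pendant '[[[1,2,-6],[0,0,0],-0.3],[[0,0,0],[0,0,0],-0.3],[[0,0,0],[0,0,0],1],[[0,0,0],[0,0,0],1],[[0,0,0],[0,0,0],1],[[0,0,0],[0,0,0],1]]'
python3 -c "
from h import *
state()"
```

```text
clock: 5.68
tcp_pos: [522.7, -46.7, 33.8]
ee_rot: [[-0.216, 0.976, 0.002], [0.976, 0.216, 0.001], [0.0, 0.002, -1.0]]
force: [0.3, 0.4, 0.1]
grip_width: 33.7
t 5.7 tcp [522.7 -46.7  33.8] F [0.3 0.4 0.1] w 33.7 yaw(y) 12.4 z [ 0.002  0.001 -1.   ] q [-0.1   0.76  0.21  2.01 -0.38  0.4   0.62]
```

```bash
python3 -m pendant '[[[0,0,-40],[0,0,0],1],[[0,0,-40],[0,0,0],1],[[0,0,-40],[0,0,0],1],[[0,0,-25],[0,0,0],1],[[0,0,0],[0,0,0],1],[[0,0,0],[0,0,0],1]]'
python3 -c "
from h import *
state(); to(box(-55,0,165)); to(box(-55,0,138))"
```

```text
clock: 6.42
tcp_pos: [520.4, -46.6, 180.6]
ee_rot: [[-0.215, 0.977, -0.003], [0.977, 0.215, 0.001], [0.002, -0.003, -1.0]]
force: [-0.7, 0.2, -0.8]
grip_width: 33.6
t 6.4 tcp [520.4 -46.6 180.6] F [-0.7  0.2 -0.8] w 33.6 yaw(y) 12.4 z [-0.003  0.001 -1.   ] q [-0.21  0.53  0.36  1.92 -0.27  0.74  0.53]
to [553.  181.8 165. ] d tool [216.   81.   15.9] 5 x [43.2 16.2  3.2]
to [553.  181.8 138. ] d tool [215.9  81.1  42.9] 5 x [43.2 16.2  8.6]
```

```bash
python3 -m pendant '[[[43,16,1],[0,0,0],1],[[43,16,1],[0,0,0],1],[[43,16,1],[0,0,0],1],[[43,16,1],[0,0,0],1],[[43,16,1],[0,0,0],1],[[0,0,0],[0,0,0],1],[[0,0,0],[0,0,0],1],[[0,0,0],[0,0,0],1]]'
python3 -c "
from h import *
state(); to(box(-55,0,138)); pf=P('wrist');save('wrist','w3.png'); save('top','t3.png',(180,160,300,280),4)"
```

```text
clock: 7.42
tcp_pos: [547.6, 183.0, 162.5]
ee_rot: [[-0.209, 0.978, -0.022], [0.978, 0.209, -0.006], [-0.001, -0.023, -1.0]]
force: [0.1, -0.9, -0.4]
grip_width: 33.7
t 7.4 tcp [547.6 183.  162.5] F [ 0.1 -0.9 -0.4] w 33.7 yaw(y) 12.1 z [-0.022 -0.006 -1.   ] q [-0.6   0.64  0.37  1.77 -0.3   0.81  0.13]
to [553.  181.8 138. ] d tool [-2.3  5.6 24.4] 1 x [-2.3  5.6 24.4]
```

View pics/w3.png

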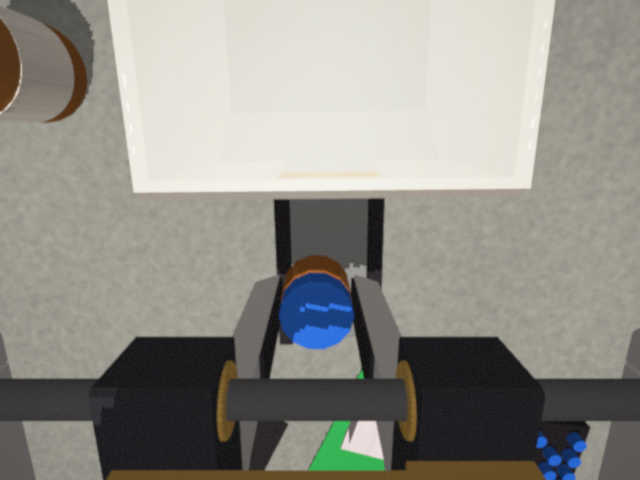

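```bash
python3 -c "
from h import *
for v in (210,250):
  for u in (290,368): 
    X=ray('wrist',(u,v),113); d=X-BO; print(X.round(1),'box',d@EX,d@EY)
X=ray('wrist',(135,191),165)-BO;print(X@EX,X@EY);X=ray('wrist',(530,187),165)-BO;print(X@EX,X@EY)
state()
"
python3 -m pendant '[[[-2,5,3],[-1.2,0,0],1],[[0,0,0],[0,0,0],1],[[0,0,0],[0,0,0],1]]'
python3 -c "
from h import *
state(); to(box(-55,0,138))"
```

```text
[525.2 213.4 113. ] box -18.165656114402637 20.38064117341863
[566.5 222.4 113. ] box -18.21410545309008 -21.921456039147238
[529.6 191.1 113. ] box -40.89293364104722 20.907245239620607
[572.  200.5 113. ] box -40.83961566779486 -22.585810952280944
-0.06690532650337389 78.62303240951978
1.1724113894535222 -79.99761549235443
t 7.5 tcp [547.9 182.6 163. ] F [ 0.1  0.5 -0.5] w 33.8 yaw(y) 12.0 z [-0.021 -0.006 -1.   ] q [-0.6   0.64  0.37  1.77 -0.3   0.81  0.13]
clock: 7.9
tcp_pos: [553.9, 179.8, 160.1]
ee_rot: [[-0.206, 0.979, 0.002], [0.979, 0.206, -0.001], [-0.002, 0.001, -1.0]]
force: [-1.2, -0.6, -1.4]
grip_width: 33.2
t 7.9 tcp [553.9 179.8 160.1] F [-1.2 -0.6 -1.4] w 33.2 yaw(y) 11.9 z [ 0.002 -0.001 -1.   ] q [-0.6   0.64  0.37  1.79 -0.31  0.78  0.14]
to [553.  181.8 138. ] d tool [ 2.2 -0.5 22.1] 1 x [ 2.2 -0.5 22.1]
```

```bash
python3 -m pendant '[[[1,0,12],[0,0,-0.4],1],[[0,0,9],[0,0,0],1],[[0,0,0],[0,0,0],1],[[0,0,0],[0,0,0],1]]'
python3 -c "
from h import *
state(); to(box(-55,0,138))"
```

```text
clock: 8.4
tcp_pos: [553.4, 180.9, 137.1]
ee_rot: [[-0.213, 0.977, 0.001], [0.977, 0.213, -0.002], [-0.002, 0.0, -1.0]]
force: [-0.3, 0.1, -0.7]
grip_width: 33.3
t 8.4 tcp [553.4 180.9 137.1] F [-0.3  0.1 -0.7] w 33.3 yaw(y) 12.3 z [ 0.001 -0.002 -1.   ] q [-0.59  0.67  0.35  1.8  -0.32  0.73  0.15]
to [553.  181.8 138. ] d tool [ 1.  -0.2 -0.9] 1 x [ 1.  -0.2 -0.9]
```

Next: open, back off 45 mm along the channel, close, drop 6 mm and check before pushing.

```bash
python3 -m pendant '[[[0,0,0],[0,0,0],-0.3],[[0,0,0],[0,0,0],-0.3],[[0,0,0],[0,0,0],-0.3],[[-22,0,0],[0,0,0],-0.3],[[-22,0,0],[0,0,0],-0.3],[[0,0,0],[0,0,0],1],[[0,0,0],[0,0,0],1],[[0,0,0],[0,0,0],1],[[0,0,0],[0,0,0],1]]'
python3 -c "
from h import *
state(); to(box(-98,0,131)); to(box(-13,0,131)); save('wrist','w4.png')"
```

```text
clock: 9.52
tcp_pos: [563.4, 141.1, 138.4]
ee_rot: [[-0.218, 0.976, 0.003], [0.976, 0.218, 0.001], [0.001, 0.003, -1.0]]
force: [-0.1, -0.2, 0.3]
grip_width: 24.8
t 9.5 tcp [563.4 141.1 138.4] F [-0.1 -0.2  0.3] w 24.8 yaw(y) 12.6 z [ 0.003  0.001 -1.   ] q [-0.51  0.66  0.34  1.81 -0.32  0.72  0.23]
to [562.2 139.8 131. ] d tool [-1.  -1.5  7.4] 1 x [-1.  -1.5  7.4]
to [544.  222.8 131. ] d tool [84.  -1.2  7.5] 2 x [42.  -0.6  3.7]
```

View pics/w4.png

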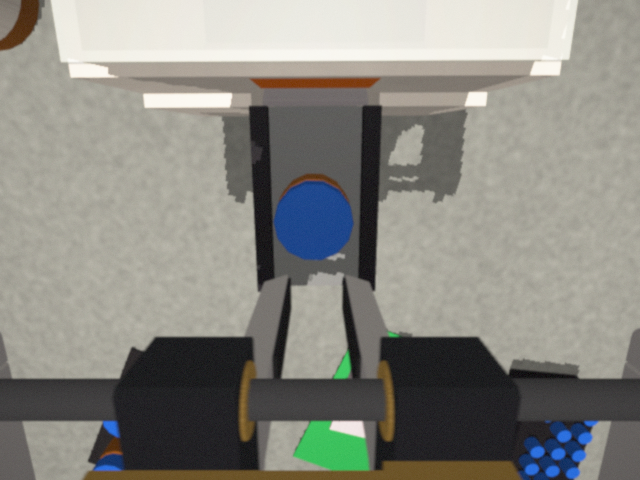

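```bash
python3 -m pendant '[[[0,0,0],[0,0,0],1],[[0,-1,6],[0,0,0],1],[[0,0,0],[0,0,0],1],[[12,0,0],[0,0,0],1],[[14,0,0],[0,0,0],1],[[14,0,0],[0,0,0],1]]'
python3 -c "
from h import *
state(); to(box(-13,0,131))"
```

```text
clock: 10.32
tcp_pos: [553.0, 182.2, 131.8]
ee_rot: [[-0.217, 0.976, 0.003], [0.976, 0.217, 0.001], [0.001, 0.003, -1.0]]
force: [0.5, -0.3, 0.0]
grip_width: 0.5
t 10.3 tcp [553.  182.2 131.8] F [ 0.5 -0.3  0. ] w 0.5 yaw(y) 12.5 z [ 0.003  0.001 -1.   ] q [-0.58  0.67  0.34  1.81 -0.33  0.71  0.16]
to [544.  222.8 131. ] d tool [41.6 -0.   0.8] 1 x [41.6 -0.   0.8]
```

```bash
python3 -m pendant '[[[12,0,0],[0,0,0],1],[[12,0,0],[0,0,0],1],[[10,0,0],[0,0,0],1],[[5,0,0],[0,0,0],1],[[0,0,0],[0,0,0],1]]'
python3 -c "
from h import *
state(); to(box(-13,0,131)); save('wrist','w5.png'); save('scene','s5.png',(400,150,580,300),4)"
```

```text
clock: 10.95
tcp_pos: [543.8, 223.4, 131.9]
ee_rot: [[-0.22, 0.976, 0.003], [0.976, 0.22, -0.0], [-0.001, 0.003, -1.0]]
force: [0.5, -2.5, 0.3]
grip_width: 0.7
t 10.9 tcp [543.8 223.4 131.9] F [ 0.5 -2.5  0.3] w 0.7 yaw(y) 12.7 z [ 0.003 -0.    -1.   ] q [-0.66  0.68  0.35  1.79 -0.33  0.72  0.09]
to [544.  222.8 131. ] d tool [-0.7  0.   0.9] 1 x [-0.7  0.   0.9]
```

View pics/w5.png

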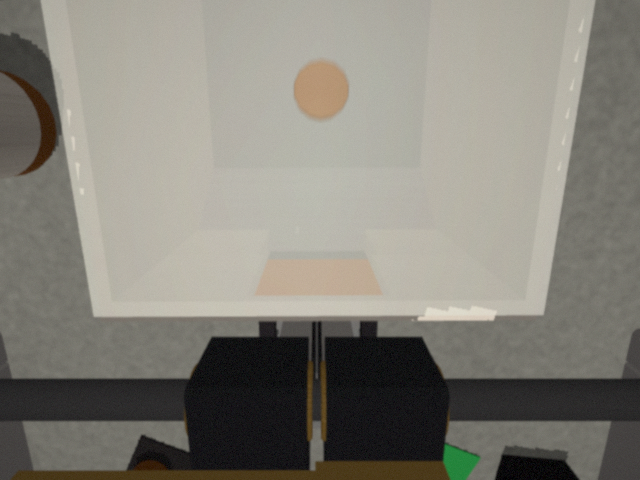

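View pics/s5.png

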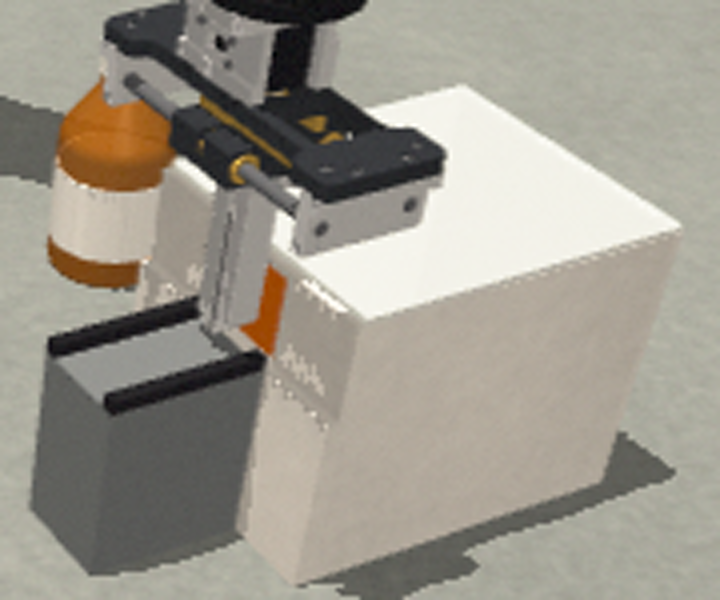

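Pot 1 lies in the box at (321,88), and the flap is shut behind it. On to the next pot.

```bash
python3 -m pendant '[[[-30,0,0],[0,0,0],1],[[-30,0,-20],[0,0,0],-0.3],[[-40,-10,-30],[0,0,0],-0.3],[[-45,-14,-10],[0,0,0],-0.3],[[-45,-14,0],[0,0,0],-0.3],[[-45,-14,0],[0,0,0],-0.3],[[0,0,0],[0,0,0],-0.3],[[0,0,0],[0,0,0],-0.3]]'
python3 -c "
from h import *
state();im=env.snapshot('top')
m,b=blobs(im,(105,150,120),(125,255,255),30)
for c,a,s in b: print('blue',c.round(1),a,ray('top',c,40).round(1) )
pf=P('wrist'); im=save('wrist','w6.png')
m,b=blobs(im,(105,130,150),(125,255,255),400)
for c,a,s in b: print('blue',c.round(1),a,ray('wrist',c,40,pf).round(1) )
to([513.7,-106.6,110])
"
```

```text
clock: 12.05
tcp_pos: [545.6, -20.8, 193.3]
ee_rot: [[-0.219, 0.976, 0.005], [0.976, 0.219, 0.007], [0.006, 0.007, -1.0]]
force: [-0.7, 1.0, -0.1]
grip_width: 60.7
t 12.1 tcp [545.6 -20.8 193.3] F [-0.7  1.  -0.1] w 60.7 yaw(y) 12.7 z [ 0.005  0.007 -1.   ] q [-0.25  0.54  0.36  1.86 -0.27  0.79  0.48]
blue [ 20.4 121.5] 1378 [764.4 803.6  40. ]
blue [355.6 267.9] 127 [ 513.7 -106.8   40. ]
blue [320.9 290.6] 131 [446.  -30.7  40. ]
blue [345.1 296.5] 132 [440.5 -91.1  40. ]
blue [194.4 213.6] 1254 [446.8 -30.3  40. ]
blue [177.6 280.1] 1093 [441.  -90.5  40. ]
blue [263.4 314.4] 730 [ 518. -106.   40.]
to [ 513.7 -106.6  110. ] d tool [-77.2 -50.6  82.6] 2 x [-38.6 -25.3  41.3]
```

```bash
python3 -m pendant '[[[-38,-25,38],[0,0,0],-0.3],[[-38,-25,38],[0,0,0],-0.3],[[0,0,20],[0,0,0],-0.3],[[0,0,0],[0,0,0],-0.3],[[0,0,0],[0,0,0],-0.3]]'
python3 -c "
from h import *
state(); to([513.7,-106.6,32])"
```

```text
clock: 12.78
tcp_pos: [518.0, -98.9, 94.4]
ee_rot: [[-0.234, 0.972, 0.01], [0.972, 0.234, 0.009], [0.007, 0.012, -1.0]]
force: [-0.2, 0.2, 0.8]
grip_width: 61.1
t 12.8 tcp [518.  -98.9  94.4] F [-0.2  0.2  0.8] w 61.1 yaw(y) 13.5 z [ 0.01   0.009 -1.   ] q [-0.03  0.66  0.27  1.99 -0.35  0.53  0.72]
to [ 513.7 -106.6   32. ] d tool [-6.9 -6.7 62.3] 2 x [-3.5 -3.3 31.1]
```

```bash
python3 -m pendant '[[[-7,-7,25],[0.6,0,1],-0.3],[[0,0,0],[0,0,0],-0.3],[[0,0,0],[0,0,0],-0.3]]'
python3 -c "
from h import *
state(); to([513.7,-106.6,33])"
```

```text
clock: 13.15
tcp_pos: [516.7, -104.3, 72.2]
ee_rot: [[-0.222, 0.975, 0.006], [0.975, 0.222, 0.007], [0.006, 0.007, -1.0]]
force: [0.3, 0.0, -0.2]
grip_width: 61.0
t 13.2 tcp [ 516.7 -104.3   72.2] F [ 0.3  0.  -0.2] w 61.0 yaw(y) 12.8 z [ 0.006  0.007 -1.   ] q [-0.01  0.7   0.25  2.   -0.36  0.48  0.73]
to [ 513.7 -106.6   33. ] d tool [-1.8 -3.8 39.2] 1 x [-1.8 -3.8 39.2]
```

```bash
python3 -m pendant '[[[-2,-5,16],[0.4,0,0.3],-0.3],[[-1,-2,14],[0,0,0],-0.3],[[0,0,6],[0,0,0],-0.3],[[0,0,0],[0,0,0],-0.3],[[0,0,0],[0,0,0],-0.3]]'
python3 -c "
from h import *
state(); to([513.7,-106.6,33])"
```

```text
clock: 13.78
tcp_pos: [511.3, -108.1, 34.9]
ee_rot: [[-0.218, 0.976, 0.001], [0.976, 0.218, 0.006], [0.006, 0.002, -1.0]]
force: [0.6, -0.6, 0.0]
grip_width: 61.0
t 13.8 tcp [ 511.3 -108.1   34.9] F [ 0.6 -0.6  0. ] w 61.0 yaw(y) 12.6 z [ 0.001  0.006 -1.   ] q [ 0.02  0.76  0.21  2.02 -0.39  0.4   0.75]
to [ 513.7 -106.6   33. ] d tool [1.  2.7 1.9] 1 x [1.  2.7 1.9]
```

```bash
python3 -m pendant '[[[1,2,1],[0,0,0],-0.3],[[0,0,0],[0,0,0],1],[[0,0,0],[0,0,0],1],[[0,0,0],[0,0,0],1],[[0,0,0],[0,0,0],1],[[0,0,-40],[0,0,0],1],[[0,0,-40],[0,0,0],1],[[0,0,-40],[0,0,0],1],[[0,0,-18],[0,0,0],1],[[0,0,0],[0,0,0],1],[[45,17,0],[0,0,0],1],[[45,17,0],[0,0,0],1],[[45,17,0],[0,0,0],1],[[45,17,0],[0,0,0],1],[[45,17,0],[0,0,0],1],[[44,16,0],[0,0,0],1],[[0,0,0],[0,0,0],1],[[0,0,0],[0,0,0],1],[[0,0,0],[0,0,0],1]]'
python3 -c "
from h import *
state(); to(box(-55,0,138))"
```

```text
clock: 16.15
tcp_pos: [548.8, 182.2, 166.0]
ee_rot: [[-0.213, 0.977, -0.015], [0.977, 0.213, 0.001], [0.004, -0.014, -1.0]]
force: [0.6, -0.5, -1.3]
grip_width: 33.5
t 16.1 tcp [548.8 182.2 166. ] F [ 0.6 -0.5 -1.3] w 33.5 yaw(y) 12.3 z [-0.015  0.001 -1.   ] q [-0.6   0.63  0.38  1.78 -0.31  0.81  0.14]
to [553.  181.8 138. ] d tool [-1.4  4.4 27.9] 1 x [-1.4  4.4 27.9]
```

```bash
python3 -m pendant '[[[-1,4,6],[-0.9,0,0],1],[[0,0,12],[0,0,0],1],[[0,0,8],[0,0,0],1],[[0,0,0],[0,0,0],1],[[0,0,0],[0,0,0],1]]'
python3 -c "
from h import *
state(); to(box(-55,0,138))"
```

```text
clock: 16.77
tcp_pos: [553.1, 178.6, 137.7]
ee_rot: [[-0.208, 0.978, 0.001], [0.978, 0.208, 0.003], [0.003, 0.001, -1.0]]
force: [0.9, -0.7, -0.3]
grip_width: 33.4
t 16.8 tcp [553.1 178.6 137.7] F [ 0.9 -0.7 -0.3] w 33.4 yaw(y) 12.0 z [ 0.001  0.003 -1.   ] q [-0.59  0.67  0.36  1.81 -0.34  0.73  0.17]
to [553.  181.8 138. ] d tool [ 3.1  0.5 -0.3] 1 x [ 3.1  0.5 -0.3]
```

```bash
python3 -m pendant '[[[0,0,0],[0,0,0],-0.3],[[0,0,0],[0,0,0],-0.3],[[0,0,0],[0,0,0],-0.3],[[-21,0,0],[0,0,-0.4],-0.3],[[-21,0,0],[0,0,0],-0.3],[[0,0,0],[0,0,0],1],[[0,0,0],[0,0,0],1],[[0,0,0],[0,0,0],1],[[0,0,0],[0,0,0],1],[[0,0,0],[0,0,0],1],[[0,0,6],[0,0,0],1],[[0,0,0],[0,0,0],1],[[0,0,0],[0,0,0],1]]'
python3 -c "
from h import *
state(); to(box(-13,0,131)); save('wrist','w7.png')"
```

```text
clock: 18.4
tcp_pos: [562.5, 140.1, 132.0]
ee_rot: [[-0.218, 0.976, 0.002], [0.976, 0.218, 0.006], [0.005, 0.004, -1.0]]
force: [0.3, -1.0, -0.6]
grip_width: 0.4
t 18.4 tcp [562.5 140.1 132. ] F [ 0.3 -1.  -0.6] w 0.4 yaw(y) 12.6 z [ 0.002  0.006 -1.   ] q [-0.51  0.67  0.34  1.82 -0.33  0.71  0.24]
to [544.  222.8 131. ] d tool [84.8 -0.   1.5] 2 x [42.4 -0.   0.7]
```

View pics/w7.png

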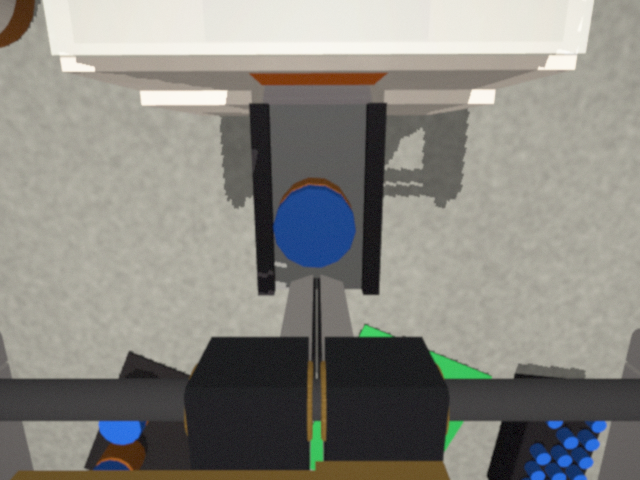

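Pot 2 stands in the channel with its cap at (315,227), and the fingers are closed behind it. Next I push it in.

```bash
python3 -m pendant '[[[12,0,0],[0,0,0],1],[[14,0,0],[0,0,0],1],[[14,0,0],[0,0,0],1],[[12,0,0],[0,0,0],1],[[12,0,0],[0,0,0],1],[[10,0,0],[0,0,0],1],[[5,0,0],[0,0,0],1],[[0,0,0],[0,0,0],1]]'
python3 -c "
from h import *
state(); to(box(-13,0,131)); save('wrist','w8.png')"
```

```text
clock: 19.45
tcp_pos: [543.9, 223.6, 132.7]
ee_rot: [[-0.22, 0.975, 0.003], [0.975, 0.22, 0.006], [0.005, 0.004, -1.0]]
force: [0.3, -0.3, -0.3]
grip_width: 0.6
t 19.4 tcp [543.9 223.6 132.7] F [ 0.3 -0.3 -0.3] w 0.6 yaw(y) 12.7 z [ 0.003  0.006 -1.   ] q [-0.66  0.68  0.36  1.8  -0.35  0.72  0.11]
to [544.  222.8 131. ] d tool [-0.8 -0.1  1.7] 1 x [-0.8 -0.1  1.7]
```

View pics/w8.png

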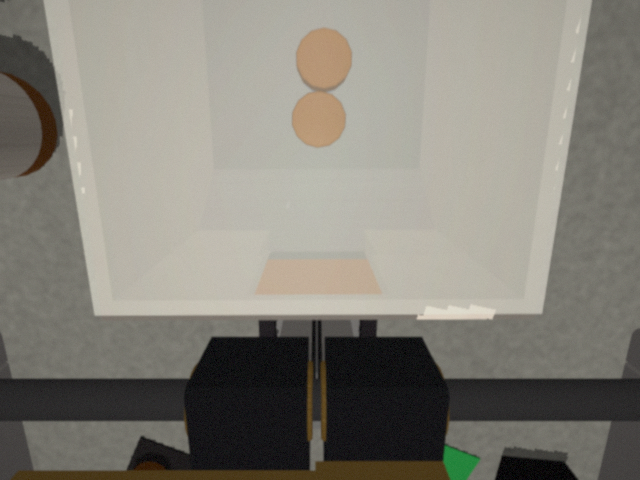

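```bash
python3 -m pendant '[[[-30,0,0],[0,0,0],1],[[-30,0,-20],[0,0,0],-0.3],[[-40,-30,-20],[0,0,0],-0.3],[[-40,-40,0],[0,0,0],-0.3],[[-30,-40,0],[0,0,0],-0.3],[[-10,-20,20],[0,0,0],-0.3],[[0,0,0],[0,0,0],-0.3],[[0,0,0],[0,0,0],-0.3]]'
python3 -c "
from h import *
state();im=env.snapshot('top')
m,b=blobs(im,(105,150,120),(125,255,255),30)
for c,a,s in b: print('blue',c.round(1),a,ray('top',c,40).round(1) )
pf=P('wrist'); im=save('wrist','w9.png')
m,b=blobs(im,(105,130,150),(125,255,255),400)
for c,a,s in b: print('blue',c.round(1),a,ray('wrist',c,40,pf).round(1) )
to([446.3,-30.7,90])
"
```

```text
clock: 20.5
tcp_pos: [457.1, 12.1, 152.9]
ee_rot: [[-0.215, 0.976, 0.008], [0.977, 0.215, 0.007], [0.005, 0.01, -1.0]]
force: [0.0, 1.0, 0.0]
grip_width: 61.0
t 20.5 tcp [457.1  12.1 152.9] F [0. 1. 0.] w 61.0 yaw(y) 12.4 z [ 0.008  0.007 -1.   ] q [-0.33  0.49  0.34  2.13 -0.32  0.56  0.47]
blue [ 20.4 121.5] 1381 [764.4 803.6  40. ]
blue [322.4 290.6] 93 [446.5 -34.4  40. ]
blue [345.1 296.5] 131 [440.3 -91.1  40. ]
blue [288.8 291.8] 1424 [445.9 -29.8  40. ]
blue [266.7 360.4] 1203 [440.5 -90.   40. ]
to [446.3 -30.7  90. ] d tool [-40.1 -20.4  62.3] 2 x [-20.1 -10.2  31.2]
```

```bash
python3 -m pendant '[[[-22,-12,30],[0.5,0,0],-0.3],[[-22,-12,30],[0,0,0],-0.3],[[0,0,10],[0,0,0],-0.3],[[0,0,0],[0,0,0],-0.3],[[0,0,0],[0,0,0],-0.3]]'
python3 -c "
from h import *
state(); to([446.3,-30.5,33])"
```

```text
clock: 21.22
tcp_pos: [450.7, -30.6, 82.5]
ee_rot: [[-0.226, 0.974, 0.008], [0.974, 0.226, 0.007], [0.005, 0.01, -1.0]]
force: [-0.1, -0.4, 0.1]
grip_width: 61.4
t 21.2 tcp [450.7 -30.6  82.5] F [-0.1 -0.4  0.1] w 61.4 yaw(y) 13.1 z [ 0.008  0.007 -1.   ] q [-0.14  0.61  0.22  2.19 -0.39  0.37  0.63]
to [446.3 -30.5  33. ] d tool [ 0.9 -4.7 49.4] 1 x [ 0.9 -4.7 49.4]
```

```bash
python3 -m pendant '[[[1,-5,14],[0.5,0,0.5],-0.3],[[0,-3,14],[0,0,0],-0.3],[[0,-2,12],[0,0,0],-0.3],[[0,0,0],[0,0,0],-0.3],[[0,0,0],[0,0,0],-0.3]]'
python3 -c "
from h import *
state(); to([446.3,-30.5,33])"
```

```text
clock: 21.85
tcp_pos: [442.0, -29.2, 41.4]
ee_rot: [[-0.221, 0.975, 0.002], [0.975, 0.221, 0.006], [0.005, 0.004, -1.0]]
force: [0.5, 0.2, 0.5]
grip_width: 61.1
t 21.9 tcp [442.  -29.2  41.4] F [0.5 0.2 0.5] w 61.1 yaw(y) 12.8 z [ 0.002  0.006 -1.   ] q [-0.1   0.69  0.16  2.23 -0.45  0.25  0.68]
to [446.3 -30.5  33. ] d tool [-2.3  3.9  8.4] 1 x [-2.3  3.9  8.4]
```

```bash
python3 -m pendant '[[[-2,4,2],[0,0,0],-0.3],[[0,0,0],[0,0,0],-0.3],[[0,0,0],[0,0,0],-0.3]]'
python3 -c "
from h import *
state(); to([446.3,-30.5,33])"
```

```text
clock: 22.22
tcp_pos: [447.6, -30.4, 40.0]
ee_rot: [[-0.221, 0.975, 0.004], [0.975, 0.221, 0.006], [0.005, 0.005, -1.0]]
force: [0.0, 0.5, 1.1]
grip_width: 61.1
t 22.2 tcp [447.6 -30.4  40. ] F [0.  0.5 1.1] w 61.1 yaw(y) 12.8 z [ 0.004  0.006 -1.   ] q [-0.1   0.7   0.16  2.22 -0.45  0.26  0.68]
to [446.3 -30.5  33. ] d tool [ 0.1 -1.3  7. ] 1 x [ 0.1 -1.3  7. ]
```

```bash
python3 -m pendant '[[[0,0,0],[0,0,0],1],[[0,0,0],[0,0,0],1],[[0,0,0],[0,0,0],1],[[0,0,0],[0,0,0],1],[[0,0,-40],[0,0,0],1],[[0,0,-40],[0,0,0],1],[[0,0,-40],[0,0,0],1],[[0,0,-20],[0,0,0],1],[[0,0,0],[0,0,0],1],[[37,30,0],[0,0,0],1],[[37,30,0],[0,0,0],1],[[37,30,0],[0,0,0],1],[[37,30,0],[0,0,0],1],[[34,27,0],[0,0,0],1],[[0,0,0],[0,0,0],1],[[0,0,0],[0,0,0],1],[[0,0,0],[0,0,0],1]]'
python3 -c "
from h import *
state(); to(box(-55,0,144))"
```

```text
clock: 24.35
tcp_pos: [546.5, 181.7, 173.4]
ee_rot: [[-0.215, 0.976, -0.014], [0.977, 0.215, 0.002], [0.005, -0.013, -1.0]]
force: [0.4, -1.1, -0.6]
grip_width: 33.1
t 24.4 tcp [546.5 181.7 173.4] F [ 0.4 -1.1 -0.6] w 33.1 yaw(y) 12.4 z [-0.014  0.002 -1.   ] q [-0.62  0.62  0.41  1.78 -0.33  0.82  0.16]
to [553.  181.8 144. ] d tool [-1.5  6.7 29.3] 1 x [-1.5  6.7 29.3]
```

```bash
python3 -m pendant '[[[0,6,5],[-0.8,0,0],1],[[1,0,12],[0,0,0],1],[[1,0,9],[0,0,0],1],[[0,0,0],[0,0,0],1],[[0,0,0],[0,0,0],1]]'
python3 -c "
from h import *
state(); to(box(-55,0,144)); save('wrist','w10.png')"
```

```text
clock: 24.98
tcp_pos: [551.6, 182.5, 145.2]
ee_rot: [[-0.211, 0.977, -0.0], [0.977, 0.211, 0.004], [0.004, 0.0, -1.0]]
force: [0.2, -0.4, -1.1]
grip_width: 33.2
t 25.0 tcp [551.6 182.5 145.2] F [ 0.2 -0.4 -1.1] w 33.2 yaw(y) 12.2 z [-0.     0.004 -1.   ] q [-0.61  0.66  0.39  1.8  -0.35  0.75  0.18]
to [553.  181.8 144. ] d tool [-1.   1.2  1.2] 1 x [-1.   1.2  1.2]
```

View pics/w10.png

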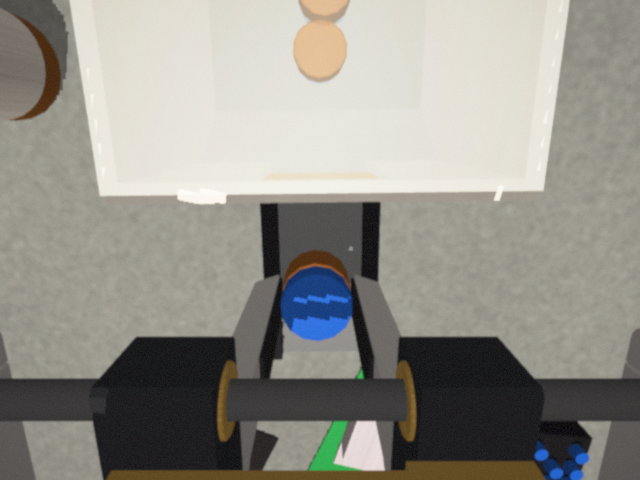

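```bash
python3 -m pendant '[[[0,1,1],[0,0,0],1],[[0,0,0],[0,0,0],-0.3],[[0,0,0],[0,0,0],-0.3],[[0,0,0],[0,0,0],-0.3],[[-22,0,0],[0,0,0],-0.3],[[-22,0,0],[0,0,0],-0.3],[[0,0,0],[0,0,0],1],[[0,0,0],[0,0,0],1],[[0,0,0],[0,0,0],1],[[0,0,0],[0,0,0],1],[[0,0,0],[0,0,0],1],[[0,0,7],[0,0,0],1],[[0,0,4],[0,0,0],1],[[0,0,0],[0,0,0],1]]'
python3 -c "
from h import *
state(); to(box(-13,0,131)); save('wrist','w11.png')"
```

```text
clock: 26.78
tcp_pos: [562.1, 144.1, 133.1]
ee_rot: [[-0.217, 0.976, 0.001], [0.976, 0.217, 0.007], [0.007, 0.003, -1.0]]
force: [-1.2, 1.0, 0.0]
grip_width: 0.3
t 26.8 tcp [562.1 144.1 133.1] F [-1.2  1.   0. ] w 0.3 yaw(y) 12.5 z [ 0.001  0.007 -1.   ] q [-0.53  0.67  0.37  1.81 -0.36  0.72  0.26]
to [544.  222.8 131. ] d tool [80.8 -0.6  2.6] 2 x [40.4 -0.3  1.3]
```

View pics/w11.png

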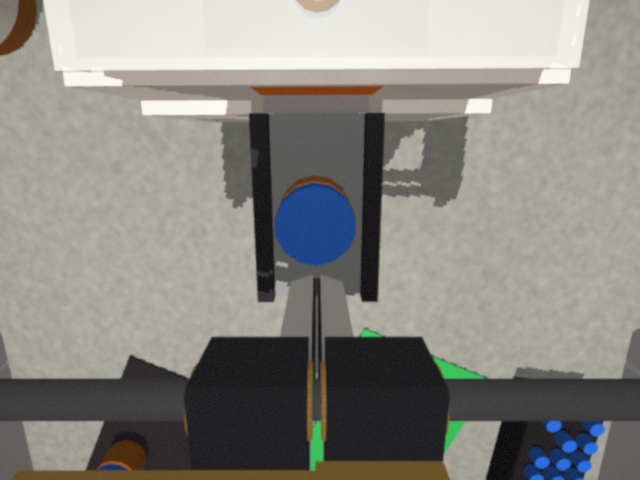

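```bash
python3 -m pendant '[[[10,0,0],[0,0,0],1],[[13,0,0],[0,0,0],1],[[13,0,0],[0,0,0],1],[[12,0,0],[0,0,0],1],[[12,0,0],[0,0,0],1],[[10,0,0],[0,0,0],1],[[6,0,0],[0,0,0],1],[[0,0,0],[0,0,0],1]]'
python3 -c "
from h import *
state(); to(box(-13,0,131)); save('wrist','w12.png')"
```

```text
clock: 27.82
tcp_pos: [544.7, 223.8, 134.1]
ee_rot: [[-0.218, 0.976, 0.002], [0.976, 0.218, 0.007], [0.006, 0.004, -1.0]]
force: [0.8, -1.1, -0.4]
grip_width: 0.7
t 27.8 tcp [544.7 223.8 134.1] F [ 0.8 -1.1 -0.4] w 0.7 yaw(y) 12.6 z [ 0.002  0.007 -1.   ] q [-0.67  0.68  0.38  1.79 -0.37  0.73  0.13]
to [544.  222.8 131. ] d tool [-0.9 -0.9  3.1] 1 x [-0.9 -0.9  3.1]
```

View pics/w12.png

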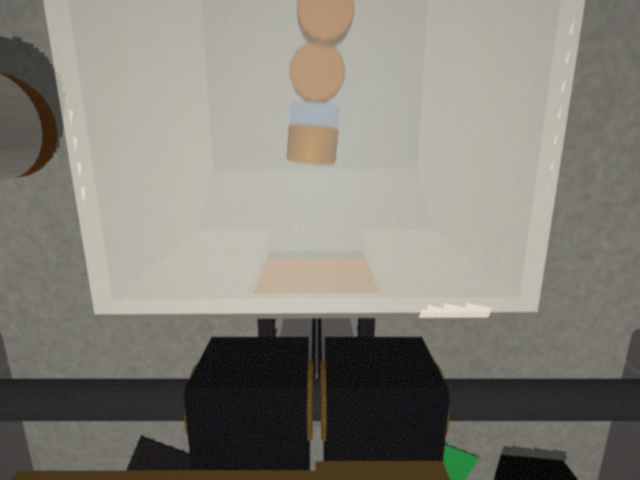

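```bash
python3 -m pendant '[[[-30,0,0],[0,0,0],1],[[-30,0,-20],[0,0,0],-0.3],[[-45,-30,-20],[0,0,0],-0.3],[[-45,-40,0],[0,0,0],-0.3],[[-45,-40,0],[0,0,0],-0.3],[[-30,-30,20],[0,0,0],-0.3],[[0,0,0],[0,0,0],-0.3],[[0,0,0],[0,0,0],-0.3]]'
python3 -c "
from h import *
state();im=env.snapshot('top')
m,b=blobs(im,(105,150,120),(125,255,255),30)
for c,a,s in b: print('blue',c.round(1),a,ray('top',c,40).round(1) )
pf=P('wrist'); im=save('wrist','w13.png')
m,b=blobs(im,(105,130,150),(125,255,255),400)
for c,a,s in b: print('blue',c.round(1),a,ray('wrist',c,40,pf).round(1) )
to([440.3,-91,80])
"
```

```text
clock: 28.88
tcp_pos: [457.3, -32.0, 153.1]
ee_rot: [[-0.215, 0.977, 0.008], [0.977, 0.215, 0.012], [0.01, 0.011, -1.0]]
force: [0.0, 0.2, 0.8]
grip_width: 61.0
t 28.9 tcp [457.3 -32.  153.1] F [0.  0.2 0.8] w 61.0 yaw(y) 12.4 z [ 0.008  0.012 -1.   ] q [-0.23  0.5   0.36  2.12 -0.34  0.57  0.59]
blue [ 20.4 121.5] 1377 [764.4 803.6  40. ]
blue [345.7 296.5] 119 [440.6 -92.5  40. ]
blue [277.1 310.6] 1364 [440.4 -90.3  40. ]
blue [276.1 431.3] 1087 [ 460.4 -196.9   40. ]
to [440.3 -91.   80. ] d tool [-55.  -30.3  72.2] 2 x [-27.5 -15.1  36.1]
```

```bash
python3 -m pendant '[[[-28,-15,30],[0.4,-0.5,0],-0.3],[[-26,-15,30],[0,0,0],-0.3],[[0,0,12],[0,0,0],-0.3],[[0,0,0],[0,0,0],-0.3],[[0,0,0],[0,0,0],-0.3]]'
python3 -c "
from h import *
state(); to([440.3,-90.7,41])"
```

```text
clock: 29.6
tcp_pos: [447.3, -84.7, 80.0]
ee_rot: [[-0.23, 0.973, 0.011], [0.973, 0.23, 0.003], [0.001, 0.012, -1.0]]
force: [0.4, 0.5, 0.8]
grip_width: 61.3
t 29.6 tcp [447.3 -84.7  80. ] F [0.4 0.5 0.8] w 61.3 yaw(y) 13.3 z [ 0.011  0.003 -1.   ] q [-0.03  0.62  0.24  2.19 -0.41  0.36  0.77]
to [440.3 -90.7  41. ] d tool [-4.2 -8.7 38.9] 1 x [-4.2 -8.7 38.9]
```

```bash
python3 -m pendant '[[[-5,-9,8],[0.4,0,0.6],-0.3],[[0,-1,14],[0,0,0],-0.3],[[0,0,8],[0,0,0],-0.3],[[0,0,0],[0,0,0],-0.3],[[0,0,0],[0,0,0],-0.3]]'
python3 -c "
from h import *
state(); to([440.3,-90.7,41])"
```

```text
clock: 30.22
tcp_pos: [440.0, -91.0, 50.4]
ee_rot: [[-0.222, 0.975, 0.008], [0.975, 0.222, 0.001], [-0.001, 0.008, -1.0]]
force: [0.2, -0.0, 0.3]
grip_width: 61.1
t 30.2 tcp [440.  -91.   50.4] F [ 0.2 -0.   0.3] w 61.1 yaw(y) 12.8 z [ 0.008  0.001 -1.   ] q [ 0.02  0.68  0.18  2.21 -0.44  0.28  0.81]
to [440.3 -90.7  41. ] d tool [0.2 0.3 9.4] 1 x [0.2 0.3 9.4]
```

```bash
python3 -m pendant '[[[0,0,5],[0,0,0],-0.3],[[0,0,2],[0,0,0],-0.3],[[0,0,0],[0,0,0],-0.3]]'
python3 -c "
from h import *
state(); to([440.3,-90.7,41])"
```

```text
clock: 30.6
tcp_pos: [440.6, -91.0, 43.4]
ee_rot: [[-0.222, 0.975, 0.009], [0.975, 0.222, 0.001], [-0.001, 0.009, -1.0]]
force: [0.5, 0.2, 0.4]
grip_width: 61.2
t 30.6 tcp [440.6 -91.   43.4] F [0.5 0.2 0.4] w 61.2 yaw(y) 12.8 z [ 0.009  0.001 -1.   ] q [ 0.02  0.69  0.18  2.22 -0.46  0.26  0.83]
to [440.3 -90.7  41. ] d tool [ 0.4 -0.2  2.4] 1 x [ 0.4 -0.2  2.4]
```

```bash
python3 -m pendant '[[[0,0,0],[0,0,0],1],[[0,0,0],[0,0,0],1],[[0,0,0],[0,0,0],1],[[0,0,0],[0,0,0],1],[[0,0,-40],[0,0,0],1],[[0,0,-40],[0,0,0],1],[[0,0,-40],[0,0,0],1],[[0,0,-22],[0,0,0],1],[[0,0,0],[0,0,0],1],[[40,28,0],[0,0,0],1],[[40,28,0],[0,0,0],1],[[40,28,0],[0,0,0],1],[[40,28,0],[0,0,0],1],[[40,28,0],[0,0,0],1],[[36,27,0],[0,0,0],1],[[0,0,0],[0,0,0],1],[[0,0,0],[0,0,0],1],[[0,0,0],[0,0,0],1]]'
python3 -c "
from h import *
state(); to(box(-55,0,147))"
```

```text
clock: 32.85
tcp_pos: [546.4, 180.8, 176.8]
ee_rot: [[-0.216, 0.976, -0.01], [0.976, 0.216, -0.003], [-0.001, -0.011, -1.0]]
force: [-0.4, 0.1, -0.7]
grip_width: 33.0
t 32.9 tcp [546.4 180.8 176.8] F [-0.4  0.1 -0.7] w 33.0 yaw(y) 12.5 z [-0.01  -0.003 -1.   ] q [-0.64  0.62  0.43  1.78 -0.34  0.83  0.17]
to [553.  181.8 147. ] d tool [-0.5  6.9 29.7] 1 x [-0.5  6.9 29.7]
```

```bash
python3 -m pendant '[[[0,6,5],[-0.6,0,0],1],[[1,1,12],[0,0,0],1],[[1,0,10],[0,0,0],1],[[0,0,0],[0,0,0],1],[[0,0,0],[0,0,0],1]]'
python3 -c "
from h import *
state(); to(box(-55,0,147)); save('wrist','w14.png')"
```

```text
clock: 33.48
tcp_pos: [552.6, 181.5, 147.5]
ee_rot: [[-0.212, 0.977, -0.0], [0.977, 0.212, -0.002], [-0.002, -0.001, -1.0]]
force: [1.1, 0.0, -0.9]
grip_width: 33.3
t 33.5 tcp [552.6 181.5 147.5] F [ 1.1  0.  -0.9] w 33.3 yaw(y) 12.2 z [-0.    -0.002 -1.   ] q [-0.62  0.66  0.41  1.8  -0.36  0.76  0.19]
to [553.  181.8 147. ] d tool [0.1 0.4 0.5] 1 x [0.1 0.4 0.5]
```

View pics/w14.png

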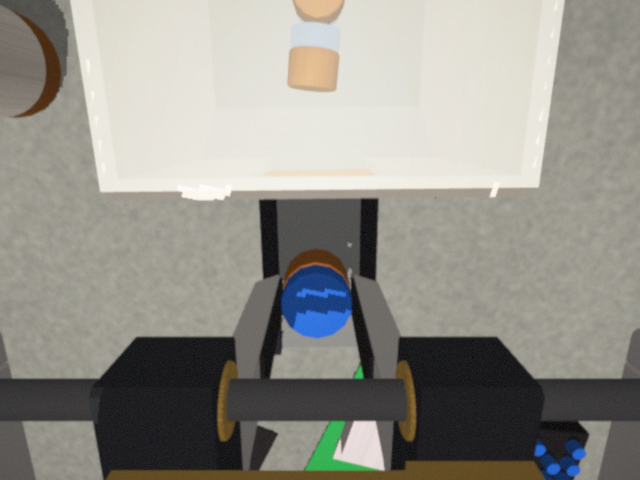

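```bash
python3 -m pendant '[[[0,0,0],[0,0,0],-0.3],[[0,0,0],[0,0,0],-0.3],[[0,0,0],[0,0,0],-0.3],[[-22,0,0],[0,0,0],-0.3],[[-22,0,0],[0,0,0],-0.3],[[0,0,0],[0,0,0],1],[[0,0,0],[0,0,0],1],[[0,0,0],[0,0,0],1],[[0,0,0],[0,0,0],1],[[0,0,0],[0,0,0],1],[[0,0,8],[0,0,0],1],[[0,0,6],[0,0,0],1],[[0,0,0],[0,0,0],1]]'
python3 -c "
from h import *
state(); to(box(-13,0,131)); save('wrist','w15.png')"
```

```text
clock: 35.15
tcp_pos: [562.1, 142.9, 133.5]
ee_rot: [[-0.218, 0.976, 0.001], [0.976, 0.218, 0.002], [0.001, 0.001, -1.0]]
force: [0.2, -1.1, -0.3]
grip_width: 0.4
t 35.1 tcp [562.1 142.9 133.5] F [ 0.2 -1.1 -0.3] w 0.4 yaw(y) 12.6 z [ 0.001  0.002 -1.   ] q [-0.54  0.67  0.39  1.81 -0.37  0.72  0.27]
to [544.  222.8 131. ] d tool [81.9 -0.2  2.6] 2 x [40.9 -0.1  1.3]
```

View pics/w15.png

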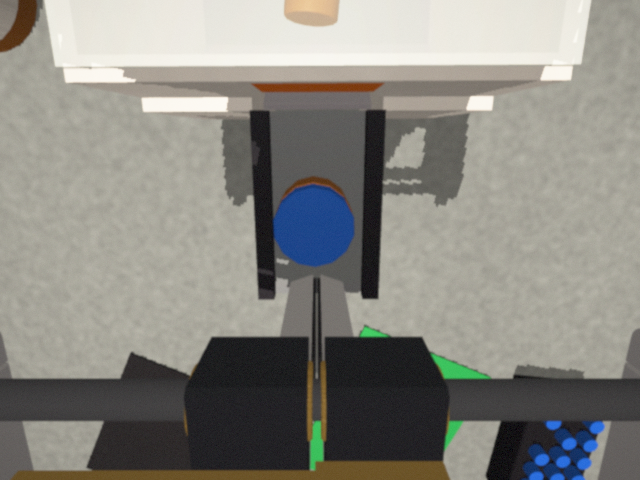

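```bash
python3 -m pendant '[[[10,0,0],[0,0,0],1],[[13,0,0],[0,0,0],1],[[13,0,0],[0,0,0],1],[[12,0,0],[0,0,0],1],[[12,0,0],[0,0,0],1],[[11,0,0],[0,0,0],1],[[6,0,0],[0,0,0],1],[[0,0,0],[0,0,0],1]]'
python3 -c "
from h import *
state(); to(box(-13,0,131)); save('wrist','w16.png')"
```

```text
clock: 36.2
tcp_pos: [544.6, 223.7, 134.4]
ee_rot: [[-0.219, 0.976, 0.003], [0.976, 0.219, 0.001], [0.001, 0.003, -1.0]]
force: [0.8, -1.9, 0.2]
grip_width: 0.0
t 36.2 tcp [544.6 223.7 134.4] F [ 0.8 -1.9  0.2] w 0.0 yaw(y) 12.7 z [ 0.003  0.001 -1.   ] q [-0.69  0.69  0.4   1.79 -0.38  0.74  0.14]
to [544.  222.8 131. ] d tool [-0.7 -0.8  3.4] 1 x [-0.7 -0.8  3.4]
```

View pics/w16.png

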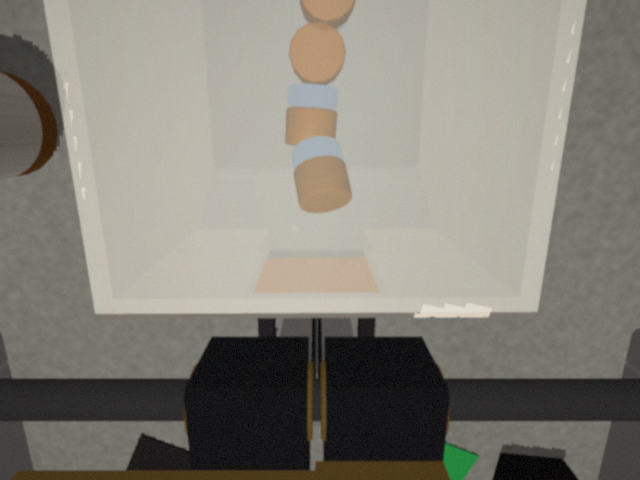

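All four pots are in and the flap is shut. Now the scoop.

```bash
python3 -m pendant '[[[-30,0,0],[0,0,0],1],[[-30,0,-20],[0,0,2],-0.3],[[-45,20,-20],[0,0,4],-0.3],[[-45,20,-10],[0,0,4],-0.3],[[-40,15,-10],[0,0,2],-0.3],[[-25,15,0],[0,0,0],-0.3],[[0,0,0],[0,0,0],-0.3],[[0,0,0],[0,0,0],-0.3],[[0,0,0],[0,0,0],-0.3]]'
python3 -c "
from h import *
state();pf=P('wrist'); im=save('wrist','w17.png'); print(pf)"
```

```text
clock: 37.38
tcp_pos: [643.4, 16.2, 194.6]
ee_rot: [[-0.006, 1.0, -0.0], [1.0, 0.006, 0.009], [0.009, -0.0, -1.0]]
force: [-0.6, 0.3, 0.1]
grip_width: 60.7
t 37.4 tcp [643.4  16.2 194.6] F [-0.6  0.3  0.1] w 60.7 yaw(y) 0.3 z [-0.     0.009 -1.   ] q [-0.34  0.69  0.47  1.58 -0.37  0.96  0.27]
({'fovy': 63.026317115701595, 'cx': 316.2718259599618, 'cy': 238.9449036356074, 'R': array([[ 9.99979776e-01,  6.35902824e-03, -1.03028757e-04],
       [ 6.17686129e-03, -9.67220285e-01,  2.53863679e-01],
       [ 1.51467480e-03, -2.53859181e-01, -9.67240002e-01]]), 't': array([-643.19731304,   -6.67056054,  364.85424849])}, np.float64(391.442585015448))
```

View pics/w17.png

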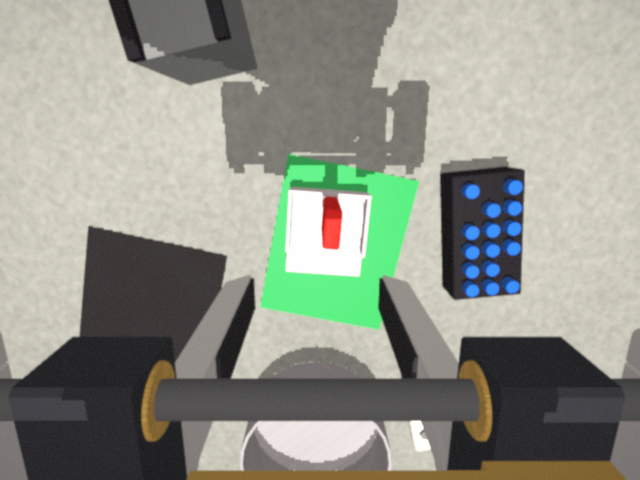

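```bash
python3 -c "
from h import *
im=cv2.imread('pics/w17.png')
cv2.imwrite('pics/w17z.png',cv2.resize(im[140:340,240:430],None,fx=3,fy=3,interpolation=2))"
```

```text
(no output)
```

View pics/w17z.png

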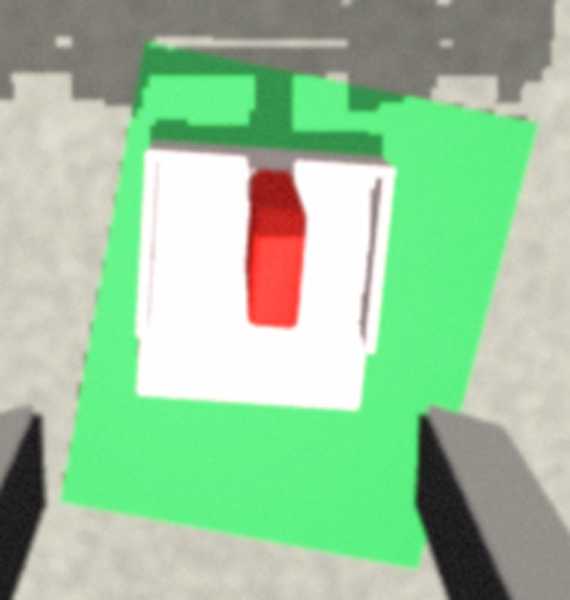

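```bash
python3 -c "
from h import *
pf=P('wrist')
W=lambda u,v,z:ray('wrist',(240+u/3,140+v/3),z,pf)[:2].round(1)
print('handle',[W(*q,102) for q in [(252,233),(305,237),(297,327),(248,322)]])
print('pan front',W(137,396,4),W(360,409,4),'back top',W(150,148,26),W(394,165,26))
print('mat',[W(*q,2) for q in [(146,42),(537,122),(418,567),(62,500)]])
"
```

```text
handle [array([648. ,  38.9]), array([659.6,  38.1]), array([658.3,  17.5]), array([647.3,  18.6])]
pan front [614.4 -33.9] [684.9 -37.7] back top [620.8  47.4] [689.3  43.1]
mat [array([618.3,  75.3]), array([734.8,  52.8]), array([706.3, -93.6]), array([589.4, -70.5])]
```

```bash
python3 -m pendant '[[[13,9,35],[0,0,3.8],-0.3],[[0,0,30],[0,0,0],-0.3],[[0,0,0],[0,0,0],-0.3],[[0,0,0],[0,0,0],-0.3]]'
python3 -c "
from h import *
state();to([653.5,30,82])"
```

```text
clock: 37.92
tcp_pos: [652.6, 35.8, 129.9]
ee_rot: [[0.056, 0.998, 0.002], [0.998, -0.056, 0.012], [0.012, 0.001, -1.0]]
force: [-0.5, -0.6, 0.4]
grip_width: 60.9
t 37.9 tcp [652.6  35.8 129.9] F [-0.5 -0.6  0.4] w 60.9 yaw(y) -3.2 z [ 0.002  0.012 -1.   ] q [-0.35  0.78  0.45  1.6  -0.44  0.85  0.22]
to [653.5  30.   82. ] d tool [-6.3  1.2 47.8] 1 x [-6.3  1.2 47.8]
```

```bash
python3 -m pendant '[[[-6,1,15],[0,-0.7,0.3],-0.3],[[0,0,15],[0,0,0],-0.3],[[0,0,12],[0,0,0],-0.3],[[0,0,0],[0,0,0],-0.3],[[0,0,0],[0,0,0],-0.3]]'
python3 -c "
from h import *
state();to([653.5,30,82])"
```

```text
clock: 38.55
tcp_pos: [654.4, 29.3, 86.9]
ee_rot: [[0.062, 0.998, 0.004], [0.998, -0.062, -0.001], [-0.001, 0.004, -1.0]]
force: [1.7, -0.1, 0.6]
grip_width: 60.8
t 38.5 tcp [654.4  29.3  86.9] F [ 1.7 -0.1  0.6] w 60.8 yaw(y) -3.6 z [ 0.004 -0.001 -1.   ] q [-0.33  0.84  0.43  1.63 -0.46  0.78  0.24]
to [653.5  30.   82. ] d tool [ 0.7 -1.   4.9] 1 x [ 0.7 -1.   4.9]
```

```bash
python3 -m pendant '[[[1,-1,5],[0.2,0,0],-0.3],[[0,0,0],[0,0,0],-0.3],[[0,0,0],[0,0,0],1],[[0,0,0],[0,0,0],1],[[0,0,0],[0,0,0],1],[[0,0,0],[0,0,0],1],[[0,0,0],[0,0,0],1],[[0,0,0],[0,0,0],1]]'
python3 -c "
from h import *
state();im=save('wrist','w18.png')"
```

```text
clock: 39.55
tcp_pos: [654.1, 30.4, 82.7]
ee_rot: [[0.062, 0.998, 0.002], [0.998, -0.062, -0.0], [-0.0, 0.002, -1.0]]
force: [-0.9, -0.1, -0.1]
grip_width: 11.8
t 39.5 tcp [654.1  30.4  82.7] F [-0.9 -0.1 -0.1] w 11.8 yaw(y) -3.6 z [ 0.002 -0.    -1.   ] q [-0.33  0.84  0.43  1.63 -0.46  0.77  0.24]
```

View pics/w18.png

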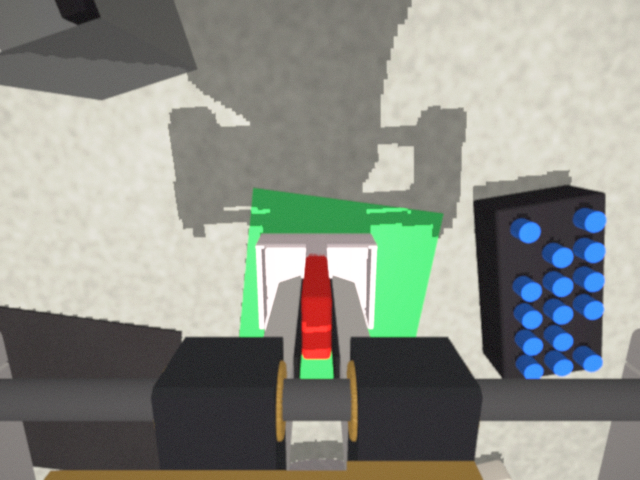

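```bash
python3 -c "
from h import *
s=env.observe();R=s['ee_rot'];p=s['tcp_pos']
for q in [(258,237),(376,237)]:
  X=ray('wrist',q,26); print(X.round(1),'tool',(R.T@(X-p)).round(1))
"
python3 -m pendant '[[[0,0,-40],[0,0,0],1],[[0,0,-40],[0,0,0],1],[[0,0,-30],[0,0,0],1],[[0,0,0],[0,0,0],1],[[0,0,0],[0,0,0],1]]'
python3 -c "
from h import *
state();im=save('wrist','w19.png')"
```

```text
[621.9  50.3  26. ] tool [ 17.9 -33.5  56.7]
[689.2  46.1  26. ] tool [17.9 33.9 56.8]
clock: 40.22
tcp_pos: [652.2, 30.8, 192.9]
ee_rot: [[0.062, 0.998, -0.003], [0.998, -0.062, -0.0], [-0.001, -0.003, -1.0]]
force: [1.1, 0.2, -0.6]
grip_width: 11.8
t 40.2 tcp [652.2  30.8 192.9] F [ 1.1  0.2 -0.6] w 11.8 yaw(y) -3.6 z [-0.003 -0.    -1.   ] q [-0.37  0.72  0.5   1.55 -0.39  0.98  0.18]
```

View pics/w19.png

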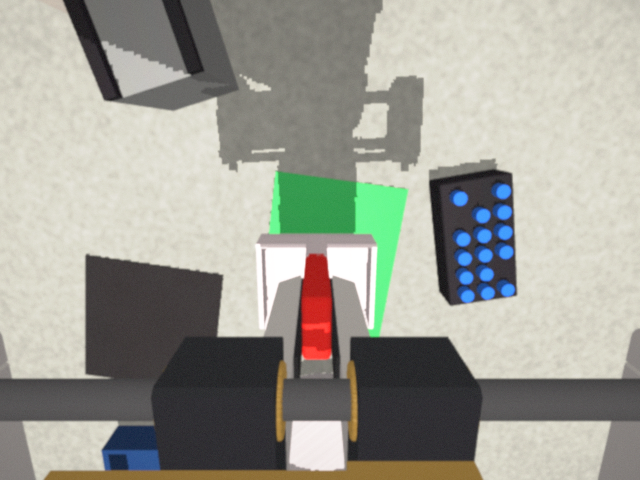

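```bash
python3 -m pendant '[[[-20,-9,-6],[0,0,0],1],[[-41,-18,-6],[0,0,0],1],[[-41,-18,-6],[0,0,0],1],[[-41,-19,-5],[0,0,0],1],[[-41,-19,-5],[0,0,0],1],[[-41,-19,-5],[0,0,0],1],[[-41,-19,-5],[0,0,0],1],[[-41,-19,-5],[0,0,0],1],[[-35,-19,-5],[0,0,0],1],[[-20,-9,-5],[0,0,0],1],[[0,0,0],[0,0,0],1],[[0,0,0],[0,0,0],1],[[0,0,0],[0,0,0],1]]'
python3 -c "
from h import *
state();pf=P('wrist');im=save('wrist','w20.png')"
```

```text
clock: 41.9
tcp_pos: [436.5, -340.3, 242.9]
ee_rot: [[0.076, 0.997, -0.024], [0.997, -0.076, -0.002], [-0.003, -0.024, -1.0]]
force: [-0.3, -0.2, -0.2]
grip_width: 11.7
t 41.9 tcp [ 436.5 -340.3  242.9] F [-0.3 -0.2 -0.2] w 11.7 yaw(y) -4.3 z [-0.024 -0.002 -1.   ] q [ 0.25  0.53  0.54  1.76 -0.3   0.96  0.83]
```

View pics/w20.png

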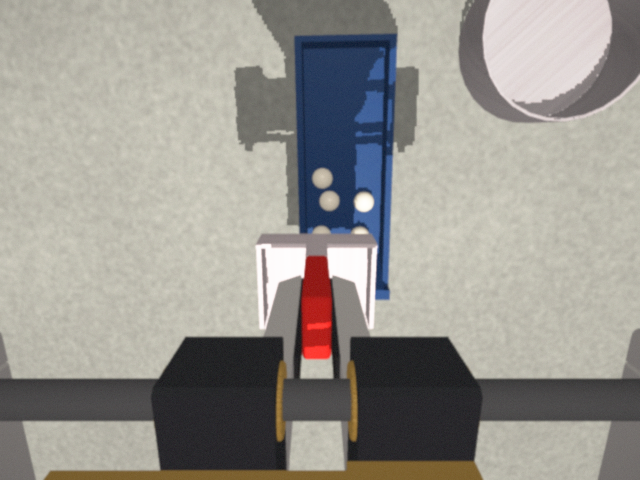

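```bash
python3 -c "
from h import *
im=cv2.imread('pics/w20.png')
cv2.imwrite('pics/w20z.png',cv2.resize(im[25:175,280:420],None,fx=4,fy=4,interpolation=2))
cv2.imwrite('pics/w20y.png',cv2.resize(im[165:315,280:420],None,fx=4,fy=4,interpolation=2))"
```

```text
(no output)
```

View pics/w20z.png

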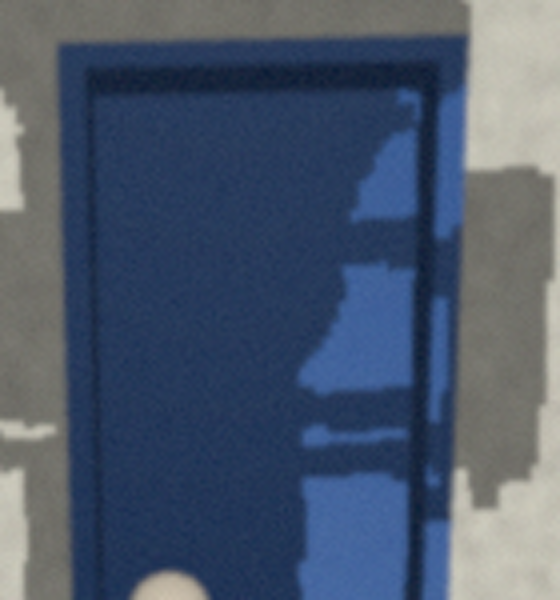

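View pics/w20y.png

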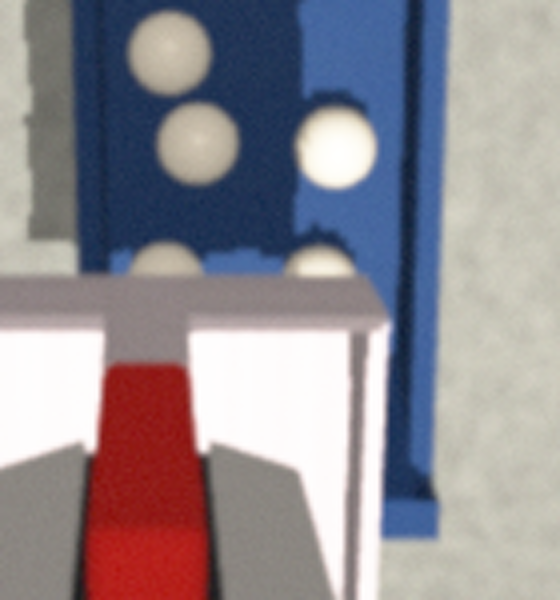

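```bash
python3 -c "
from h import *
pf=P('wrist')
W=lambda u,v,z:ray('wrist',(280+u/4,25+v/4),z,pf)[:2].round(1)
for n,q in dict(TL=(58,44),TR=(466,38),LB=(72,590),RB=(450,590),iTL=(86,70),iTR=(437,68),iLB=(95,590),iRB=(421,590)).items(): print(n,W(*q,34))
V=lambda u,v,z:ray('wrist',(280+u/4,165+v/4),z,pf)[:2].round(1)
print('far',V(437,540,46),V(433,490,46),V(412,470,34))
print('floor',W(93,94,4),W(416,90,4))
print('balls',V(170,54,14),V(198,144,14),V(336,148,14))
print('potrim wrist?')
"
```

```text
TL [ 424.5 -184.4]
TR [ 511.  -190.2]
LB [ 417.4 -299.8]
RB [ 504.9 -306.1]
iTL [ 430. -190.]
iTR [ 504.7 -195.5]
iLB [ 422.8 -300.1]
iRB [ 498.2 -305.6]
far [ 496.9 -428.5] [ 496.3 -415.3] [ 492.9 -414.7]
floor [ 429.9 -189.1] [ 504.6 -194.2]
balls [ 439.5 -309.3] [ 444.9 -332.1] [ 479.2 -335.5]
potrim wrist?
```

```bash
python3 -c "
from h import *
to([466,-217.2,140])"
python3 -m pendant '[[[41,7,30],[-1.4,0,-0.7],1],[[41,7,30],[0,0,0],1],[[40,6,30],[0,0,0],1],[[0,0,8],[0,0,0],1],[[0,0,0],[0,0,0],1],[[0,0,0],[0,0,0],1]]'
python3 -c "
from h import *
state();to([466,-217.2,140])"
```

```text
to [ 466.  -217.2  140. ] d tool [125.1  22.4 101.9] 3 x [41.7  7.5 34. ]
clock: 42.7
tcp_pos: [468.2, -214.6, 142.0]
ee_rot: [[0.056, 0.998, 0.004], [0.998, -0.056, -0.005], [-0.005, 0.004, -1.0]]
force: [0.4, -0.0, -0.7]
grip_width: 11.6
t 42.7 tcp [ 468.2 -214.6  142. ] F [ 0.4 -0.  -0.7] w 11.6 yaw(y) -3.2 z [ 0.004 -0.005 -1.   ] q [ 0.08  0.59  0.45  1.99 -0.41  0.64  0.73]
to [ 466.  -217.2  140. ] d tool [-2.7 -2.   2. ] 1 x [-2.7 -2.   2. ]
```

```bash
python3 -m pendant '[[[-3,-2,8],[0.2,0.3,0.4],1],[[0,0,6],[0,0,0],1],[[0,0,0],[0,0,0],1],[[0,0,0],[0,0,0],1]]'
python3 -c "
from h import *
state();to([466,-217.2,122]); save('wrist','w21.png')"
```

```text
clock: 43.2
tcp_pos: [466.1, -220.8, 128.4]
ee_rot: [[0.067, 0.998, 0.003], [0.998, -0.067, -0.002], [-0.002, 0.003, -1.0]]
force: [0.8, -0.4, -1.1]
grip_width: 11.8
t 43.2 tcp [ 466.1 -220.8  128.4] F [ 0.8 -0.4 -1.1] w 11.8 yaw(y) -3.8 z [ 0.003 -0.002 -1.   ] q [ 0.1   0.62  0.43  1.99 -0.43  0.62  0.75]
to [ 466.  -217.2  122. ] d tool [ 3.6 -0.4  6.4] 1 x [ 3.6 -0.4  6.4]
```

View pics/w21.png

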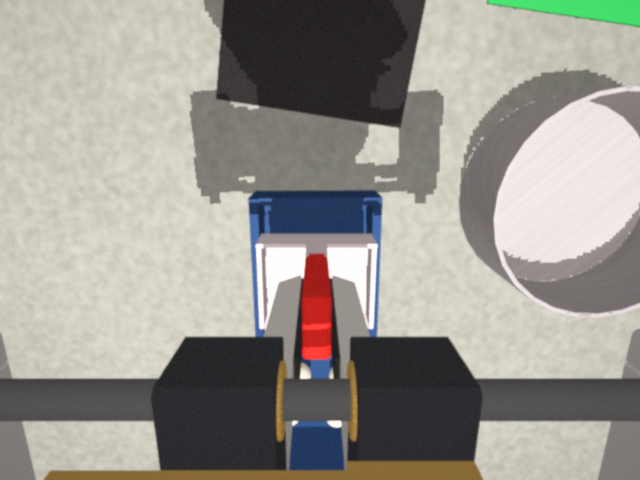

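```bash
python3 -m pendant '[[[2,0,8],[0.2,0.1,-0.1],1],[[1,0,8],[0,0,0],1],[[0,0,8],[0,0,0],1],[[0,0,5],[0,0,0],1],[[0,0,0],[0,0,0],1],[[0,0,0],[0,0,0],1]]'
python3 -c "
from h import *
O=np.array([460.6,-303,0]);ex=np.array([-.0628,-.998,0]);ey=np.array([.998,-.0628,0])
state();d=env.observe()['tcp_pos']-O;print('tray',d@ex,d@ey);save('wrist','w22.png')"
```

```text
clock: 44.0
tcp_pos: [466.4, -217.2, 97.0]
ee_rot: [[0.064, 0.998, -0.001], [0.998, -0.064, 0.001], [0.001, -0.001, -1.0]]
force: [-0.0, 0.0, -0.7]
grip_width: 11.8
t 44.0 tcp [ 466.4 -217.2   97. ] F [-0.   0.  -0.7] w 11.8 yaw(y) -3.7 z [-0.001  0.001 -1.   ] q [ 0.13  0.66  0.39  2.01 -0.46  0.55  0.78]
tray -86.02349876901795 0.387566447649319
```

View pics/w22.png

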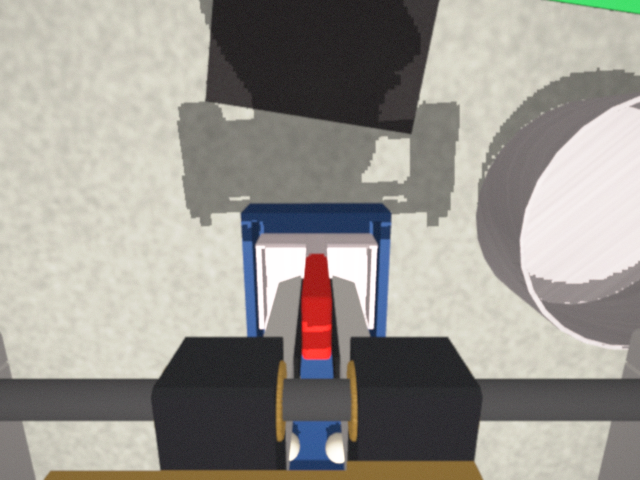

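```bash
python3 -m pendant '[[[0,0,5],[0,0,0],1],[[0,0,4],[0,0,0],1],[[0,0,0],[0,0,0],1],[[0,0,0],[0,0,0],1]]'
python3 -c "
from h import *
state()"
```

```text
clock: 44.55
tcp_pos: [466.7, -217.3, 87.8]
ee_rot: [[0.064, 0.998, -0.0], [0.998, -0.064, 0.0], [0.0, -0.0, -1.0]]
force: [0.6, 0.1, -0.8]
grip_width: 11.9
t 44.5 tcp [ 466.7 -217.3   87.8] F [ 0.6  0.1 -0.8] w 11.9 yaw(y) -3.7 z [-0.  0. -1.] q [ 0.14  0.68  0.37  2.02 -0.47  0.53  0.78]
```

```bash
python3 -m pendant '[[[0,0,2],[0,0,0],1],[[0,0,0],[0,0,0],1]]'; python3 -m pendant '[[[0,0,1.5],[0,0,0],1],[[0,0,0],[0,0,0],1]]'; python3 -m pendant '[[[0,0,1],[0,0,0],1],[[0,0,0],[0,0,0],1]]'
```

```text
clock: 44.8
tcp_pos: [466.7, -217.3, 85.8]
ee_rot: [[0.064, 0.998, 0.0], [0.998, -0.064, 0.0], [0.0, 0.0, -1.0]]
force: [0.3, -0.4, -2.3]
grip_width: 11.5
clock: 45.05
tcp_pos: [466.9, -217.4, 84.7]
ee_rot: [[0.064, 0.998, 0.001], [0.998, -0.064, 0.0], [0.0, 0.001, -1.0]]
force: [-0.3, 0.2, -1.2]
grip_width: 12.1
clock: 45.3
tcp_pos: [467.0, -217.5, 84.8]
ee_rot: [[0.065, 0.998, 0.002], [0.998, -0.065, 0.001], [0.001, 0.002, -1.0]]
force: [-0.0, 0.2, -1.0]
grip_width: 11.9
```

```bash
python3 -m pendant '[[[-6,-0.5,0.3],[0,0,0],1],[[-8,-0.3,0.3],[0,0,0],1],[[-8,0,0.3],[0,0,0],1],[[-8,0,0.3],[0,0,0],1],[[0,0,0],[0,0,0],1]]'
python3 -c "
from h import *
O=np.array([460.6,-303,0]);ex=np.array([-.0628,-.998,0]);ey=np.array([.998,-.0628,0])
state();d=env.observe()['tcp_pos']-O;print('tray',d@ex,d@ey);save('wrist','w23.png')"
```

```text
clock: 45.92
tcp_pos: [467.1, -244.9, 85.1]
ee_rot: [[0.061, 0.998, 0.005], [0.998, -0.061, 0.007], [0.007, 0.005, -1.0]]
force: [-1.8, -0.2, -0.2]
grip_width: 11.6
t 45.9 tcp [ 467.1 -244.9   85.1] F [-1.8 -0.2 -0.2] w 11.6 yaw(y) -3.5 z [ 0.005  0.007 -1.   ] q [ 0.2   0.69  0.36  1.99 -0.47  0.54  0.83]
tray -58.41317089740707 2.8129692992481723
```

View pics/w23.png

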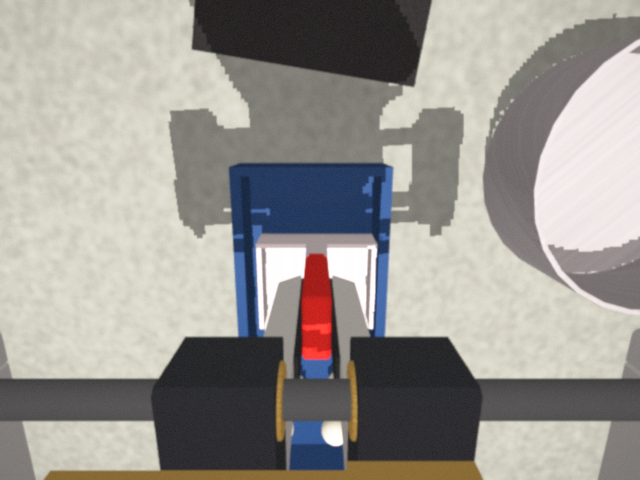

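```bash
python3 -m pendant '[[[0,-2.5,0],[0.3,-0.4,0.2],1],[[0,0,0],[0,0,0],1]]'; python3 -m pendant '[[[-8,-0.8,0.2],[0,0,0],1],[[-8,-0.8,0.2],[0,0,0],1],[[0,0,0],[0,0,0],1]]'
python3 -c "
from h import *
O=np.array([460.6,-303,0]);ex=np.array([-.0628,-.998,0]);ey=np.array([.998,-.0628,0])
state();d=env.observe()['tcp_pos']-O;print('tray',d@ex,d@ey)"
```

```text
clock: 46.22
tcp_pos: [463.9, -245.0, 84.7]
ee_rot: [[0.065, 0.998, -0.002], [0.998, -0.065, -0.0], [-0.001, -0.001, -1.0]]
force: [-0.6, 1.7, 2.8]
grip_width: 11.5
clock: 46.6
tcp_pos: [461.9, -257.9, 84.9]
ee_rot: [[0.062, 0.998, -0.001], [0.998, -0.062, 0.004], [0.004, -0.002, -1.0]]
force: [0.2, -0.1, -1.0]
grip_width: 11.8
t 46.6 tcp [ 461.9 -257.9   84.9] F [ 0.2 -0.1 -1. ] w 11.8 yaw(y) -3.6 z [-0.001  0.004 -1.   ] q [ 0.22  0.7   0.37  1.98 -0.46  0.55  0.84]
tray -45.11879207787485 -1.4990219989693851
```

```bash
python3 -m pendant '[[[-8,0.3,0.2],[0,-0.2,0],1],[[-8,0,0.2],[0,0,0],1],[[-8,-0.3,0.2],[0,0,0],1],[[0,0,0],[0,0,0],1]]'
python3 -c "
from h import *
O=np.array([460.6,-303,0]);ex=np.array([-.0628,-.998,0]);ey=np.array([.998,-.0628,0])
state();d=env.observe()['tcp_pos']-O;print('tray',d@ex,d@ey); save('wrist','w24.png'); save('scene','s24.png',(120,230,320,380),4)"
```

```text
clock: 47.1
tcp_pos: [461.2, -276.7, 85.2]
ee_rot: [[0.057, 0.998, -0.002], [0.998, -0.057, 0.009], [0.008, -0.003, -1.0]]
force: [0.0, -0.5, 0.1]
grip_width: 11.4
t 47.1 tcp [ 461.2 -276.7   85.2] F [ 0.  -0.5  0.1] w 11.4 yaw(y) -3.3 z [-0.002  0.009 -1.   ] q [ 0.26  0.71  0.36  1.95 -0.45  0.57  0.87]
tray -26.247415002832998 -1.0018595256839276
```

View pics/w24.png

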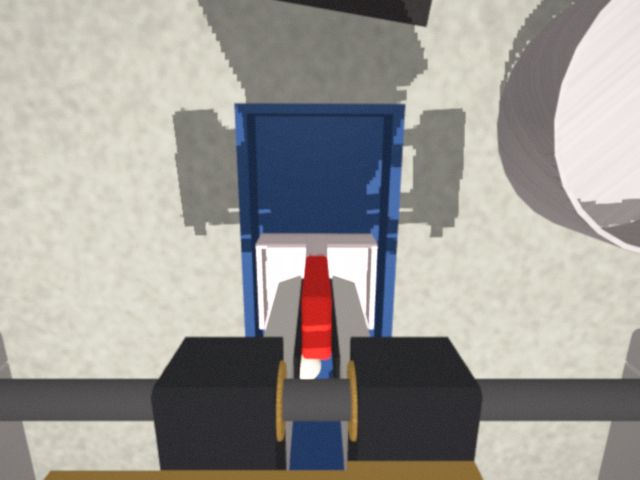

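View pics/s24.png

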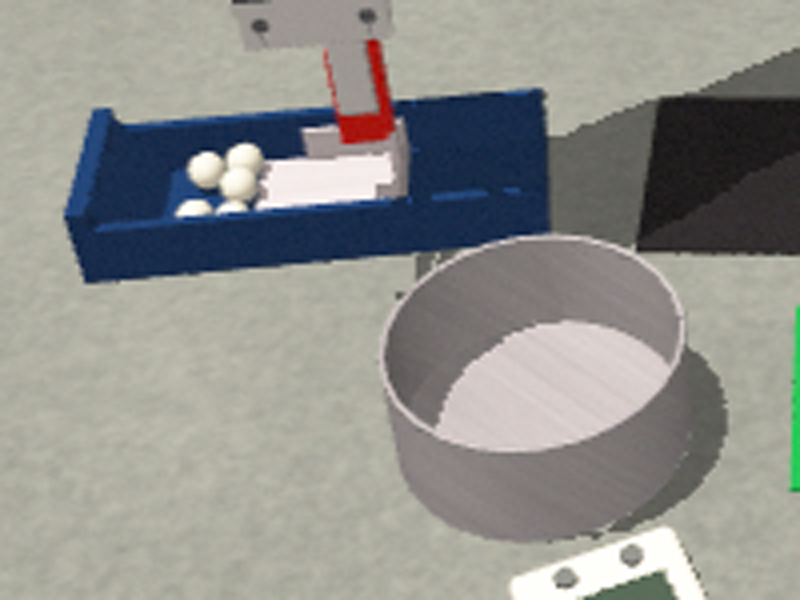

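```bash
python3 -m pendant '[[[-8,0.3,0.2],[0,-0.3,0.4],1],[[-8,0,0.2],[0,0,0],1],[[-8,-0.2,0.2],[0,-0.2,0],1],[[-8,-0.3,0.2],[0,0,0],1],[[0,0,0],[0,0,0],1]]'
python3 -c "
from h import *
O=np.array([460.6,-303,0]);ex=np.array([-.0628,-.998,0]);ey=np.array([.998,-.0628,0])
state();d=env.observe()['tcp_pos']-O;print('tray',d@ex,d@ey); save('scene','s25.png',(120,230,320,380),4)"
```

```text
clock: 47.82
tcp_pos: [460.3, -299.3, 85.6]
ee_rot: [[0.058, 0.998, -0.004], [0.998, -0.058, 0.014], [0.014, -0.005, -1.0]]
force: [-0.9, -0.0, 0.3]
grip_width: 12.0
t 47.8 tcp [ 460.3 -299.3   85.6] F [-0.9 -0.   0.3] w 12.0 yaw(y) -3.3 z [-0.004  0.014 -1.   ] q [ 0.3   0.72  0.36  1.92 -0.44  0.6   0.9 ]
tray -3.6724832346966636 -0.49923436413094774
```

View pics/s25.png

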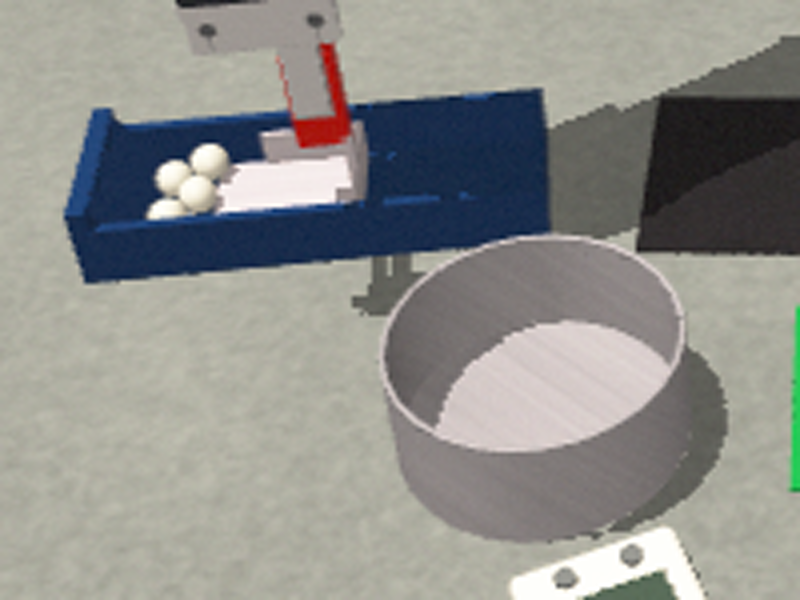

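```bash
python3 -m pendant '[[[-7,0.2,0.2],[0.2,-0.7,0.3],1],[[-7,0,0.2],[0,-0.2,0],1],[[-7,0,0.2],[0,-0.2,0],1],[[0,0,0],[0,0,0],1]]'
python3 -c "
from h import *
O=np.array([460.6,-303,0]);ex=np.array([-.0628,-.998,0]);ey=np.array([.998,-.0628,0])
state();d=env.observe()['tcp_pos']-O;print('tray',d@ex,d@ey); save('scene','s26.png',(120,230,320,380),4)"
```

```text
clock: 48.38
tcp_pos: [459.4, -311.9, 85.4]
ee_rot: [[0.057, 0.998, -0.012], [0.998, -0.057, 0.008], [0.007, -0.013, -1.0]]
force: [0.6, -0.9, 0.3]
grip_width: 11.5
t 48.4 tcp [ 459.4 -311.9   85.4] F [ 0.6 -0.9  0.3] w 11.5 yaw(y) -3.3 z [-0.012  0.008 -1.   ] q [ 0.31  0.73  0.37  1.9  -0.43  0.61  0.9 ]
tray 8.960276788139462 -0.6773215082701018
```

View pics/s26.png

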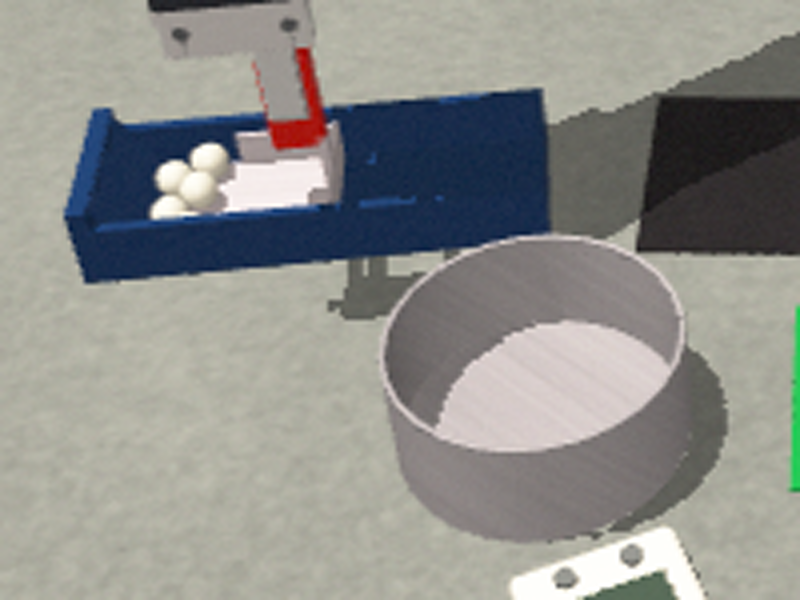

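```bash
python3 -m pendant '[[[-7,0.2,0.2],[-0.7,-0.4,0.2],1],[[-7,0.2,0.2],[0,-0.2,0],1],[[0,0,0],[0,0,0],1]]'
python3 -c "
from h import *
O=np.array([460.6,-303,0]);ex=np.array([-.0628,-.998,0]);ey=np.array([.998,-.0628,0])
state();d=env.observe()['tcp_pos']-O;print('tray',d@ex,d@ey); save('scene','s27.png',(120,230,320,380),4)"
```

```text
clock: 48.8
tcp_pos: [458.5, -321.2, 84.9]
ee_rot: [[0.059, 0.998, -0.003], [0.998, -0.059, 0.005], [0.005, -0.003, -1.0]]
force: [0.7, -0.4, 0.9]
grip_width: 11.7
t 48.8 tcp [ 458.5 -321.2   84.9] F [ 0.7 -0.4  0.9] w 11.7 yaw(y) -3.4 z [-0.003  0.005 -1.   ] q [ 0.33  0.73  0.37  1.89 -0.44  0.6   0.92]
tray 18.33751944752107 -1.0001840687175798
```

View pics/s27.png

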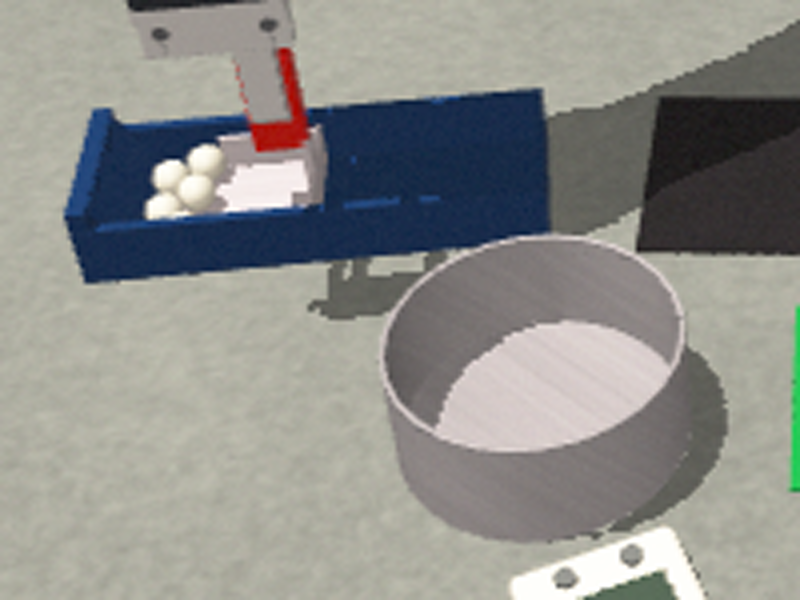

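```bash
python3 -m pendant '[[[-5,0.4,0.2],[-0.2,-0.2,0],1],[[0,0,0],[0,0,0],1]]'; python3 -m pendant '[[[-4,0.2,0.2],[0,-0.1,0],1],[[0,0,0],[0,0,0],1]]'
python3 -c "
from h import *
O=np.array([460.6,-303,0]);ex=np.array([-.0628,-.998,0]);ey=np.array([.998,-.0628,0])
state();d=env.observe()['tcp_pos']-O;print('tray',d@ex,d@ey); save('scene','s28.png',(120,230,320,380),4);save('top','t28.png',(375,260,495,340),5)"
```

```text
clock: 49.1
tcp_pos: [458.4, -324.4, 84.8]
ee_rot: [[0.058, 0.998, -0.001], [0.998, -0.058, 0.004], [0.004, -0.001, -1.0]]
force: [-0.1, -0.7, 0.4]
grip_width: 12.2
clock: 49.35
tcp_pos: [458.6, -325.5, 85.1]
ee_rot: [[0.057, 0.998, -0.002], [0.998, -0.057, 0.008], [0.008, -0.002, -1.0]]
force: [-0.3, -1.2, 0.3]
grip_width: 12.1
t 49.4 tcp [ 458.6 -325.5   85.1] F [-0.3 -1.2  0.3] w 12.1 yaw(y) -3.2 z [-0.002  0.008 -1.   ] q [ 0.34  0.73  0.36  1.89 -0.44  0.61  0.93]
tray 22.557537392549513 -0.6264999356854795
```

View pics/s28.png

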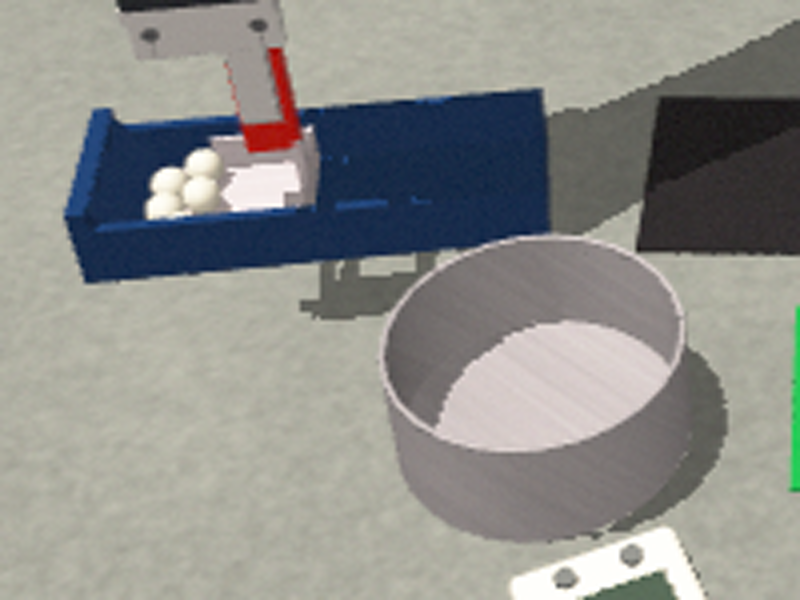

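View pics/t28.png

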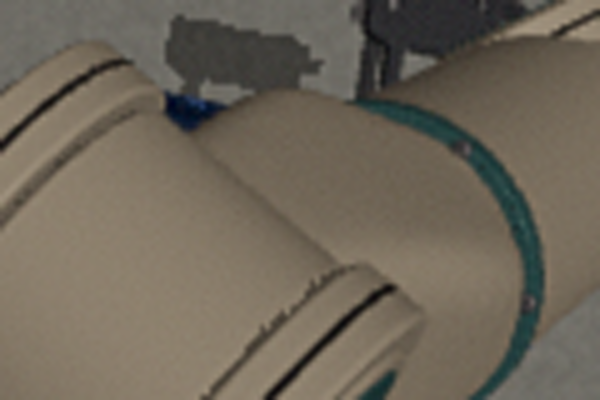

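```bash
python3 -c "
from h import *
O=np.array([460.6,-303,0]);ex=np.array([-.0628,-.998,0]);ey=np.array([.998,-.0628,0])
for q in [(203,164),(168,183),(202,193),(163,209)]:
  X=ray('scene',(120+q[0]/4,230+q[1]/4),16)-O; print(q,(X@ex).round(1),(X@ey).round(1))
# predicted lip
s=env.observe()
for y in (-35,0,35):
  X=s['tcp_pos']+s['ee_rot']@np.array([-64,y,78.7]); p=proj('scene',X); print('lip px zoom',(p-[120,230])*4, X)
"
```

```text
(203, 164) 67.7 -24.6
(168, 183) 84.5 -10.9
(202, 193) 65.3 0.1
(163, 209) 84.2 10.4
lip px zoom [174.83148846 168.55109301] [ 419.79024327 -386.79105143    5.92267598]
lip px zoom [166.47019925 210.30910972] [ 454.73365272 -388.779102      5.84657909]
lip px zoom [157.66153788 254.30139603] [ 489.67706218 -390.76715256    5.77048221]
```

```bash
python3 -m pendant '[[[-4,0.2,0.2],[0,-0.5,0.2],1],[[0,0,0],[0,0,0],1]]'; python3 -m pendant '[[[-4,0.2,0.2],[0,-0.2,0],1],[[0,0,0],[0,0,0],1]]'
python3 -c "
from h import *
O=np.array([460.6,-303,0]);ex=np.array([-.0628,-.998,0]);ey=np.array([.998,-.0628,0])
state();d=env.observe()['tcp_pos']-O;print('tray',d@ex,d@ey); save('scene','s29.png',(130,240,230,315),8)"
```

```text
clock: 49.7
tcp_pos: [458.8, -325.3, 85.0]
ee_rot: [[0.058, 0.998, -0.003], [0.998, -0.058, 0.006], [0.006, -0.004, -1.0]]
force: [0.2, -1.4, 0.8]
grip_width: 12.2
clock: 49.95
tcp_pos: [458.8, -325.7, 85.2]
ee_rot: [[0.057, 0.998, -0.005], [0.998, -0.057, 0.009], [0.009, -0.005, -1.0]]
force: [-0.3, -1.6, 1.2]
grip_width: 11.8
t 50.0 tcp [ 458.8 -325.7   85.2] F [-0.3 -1.6  1.2] w 11.8 yaw(y) -3.3 z [-0.005  0.009 -1.   ] q [ 0.34  0.73  0.36  1.88 -0.43  0.62  0.92]
tray 22.752490978766883 -0.3281284152172115
```

View pics/s29.png

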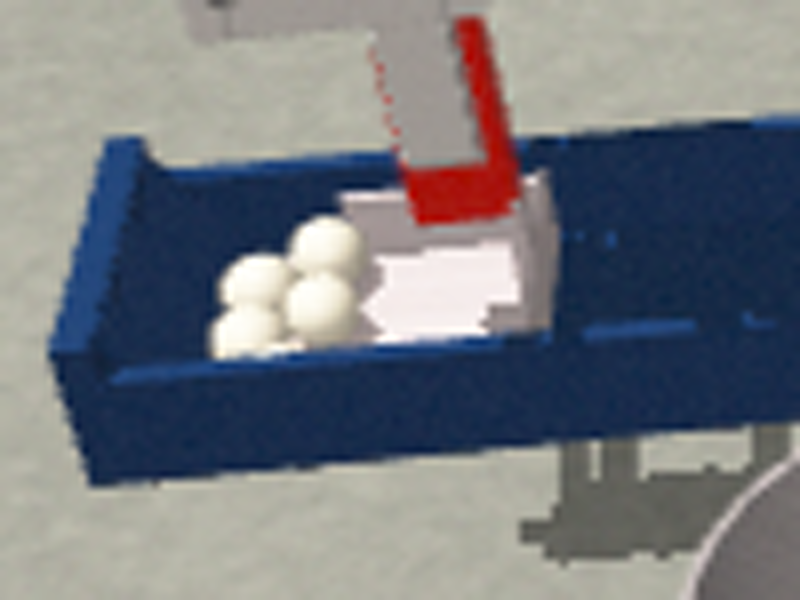

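```bash
python3 -m pendant '[[[-9,0.2,0],[0,-0.5,0.2],1]]'; python3 -m pendant '[[[-9,0.2,0],[0,-0.3,0],1]]';  python3 -m pendant '[[[-9,0,0],[0,-0.3,0],1]]'
python3 -c "
from h import *
O=np.array([460.6,-303,0]);ex=np.array([-.0628,-.998,0]);ey=np.array([.998,-.0628,0])
state();d=env.observe()['tcp_pos']-O;print('tray',d@ex,d@ey); save('scene','s30.png',(130,240,230,315),8)"
```

```text
clock: 50.12
tcp_pos: [458.7, -326.9, 85.6]
ee_rot: [[0.059, 0.998, -0.007], [0.998, -0.059, 0.015], [0.014, -0.008, -1.0]]
force: [-2.1, 25.2, 33.3]
grip_width: 12.0
clock: 50.25
tcp_pos: [458.9, -327.5, 86.2]
ee_rot: [[0.056, 0.998, -0.01], [0.998, -0.055, 0.024], [0.024, -0.011, -1.0]]
force: [-2.0, 19.1, 23.8]
grip_width: 12.1
clock: 50.38
tcp_pos: [459.0, -328.3, 86.8]
ee_rot: [[0.053, 0.999, -0.012], [0.998, -0.052, 0.033], [0.033, -0.013, -0.999]]
force: [-3.0, 18.2, 22.4]
grip_width: 11.9
t 50.4 tcp [ 459.  -328.3   86.8] F [-3.  18.2 22.4] w 11.9 yaw(y) -3.0 z [-0.012  0.033 -0.999] q [ 0.36  0.74  0.36  1.86 -0.43  0.66  0.93]
tray 25.313046319485213 -0.05735400863122919
```

View pics/s30.png

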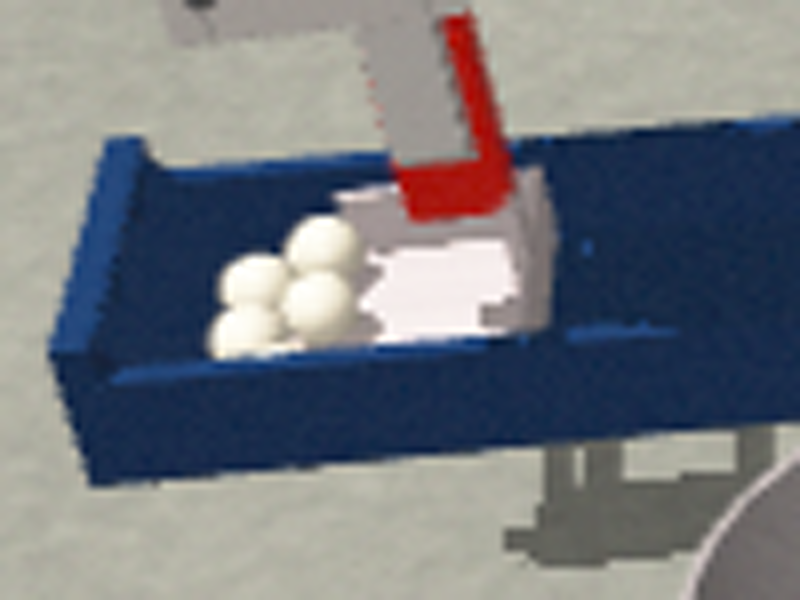

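```bash
python3 -m pendant '[[[3,0,-1],[0,-3,0.3],1],[[4,0,-1],[-0.5,-3,0],1],[[4,0,-1],[0,-3,0],1],[[4,0,-1],[0,-3,0],1]]'
python3 -c "
from h import *
O=np.array([460.6,-303,0]);ex=np.array([-.0628,-.998,0]);ey=np.array([.998,-.0628,0])
state();d=env.observe()['tcp_pos']-O;print('tray',d@ex,d@ey); save('scene','s31.png',(130,240,230,315),8)"
```

```text
clock: 50.92
tcp_pos: [458.0, -313.7, 88.1]
ee_rot: [[0.058, 0.998, -0.018], [0.982, -0.06, -0.18], [-0.18, -0.007, -0.984]]
force: [0.7, -0.5, -2.5]
grip_width: 11.6
t 50.9 tcp [ 458.  -313.7   88.1] F [ 0.7 -0.5 -2.5] w 11.6 yaw(y) -3.5 z [-0.018 -0.18  -0.984] q [ 0.12  0.73  0.5   1.99 -0.38  0.44  0.78]
tray 10.881901451336184 -1.8773707986764492
```

View pics/s31.png

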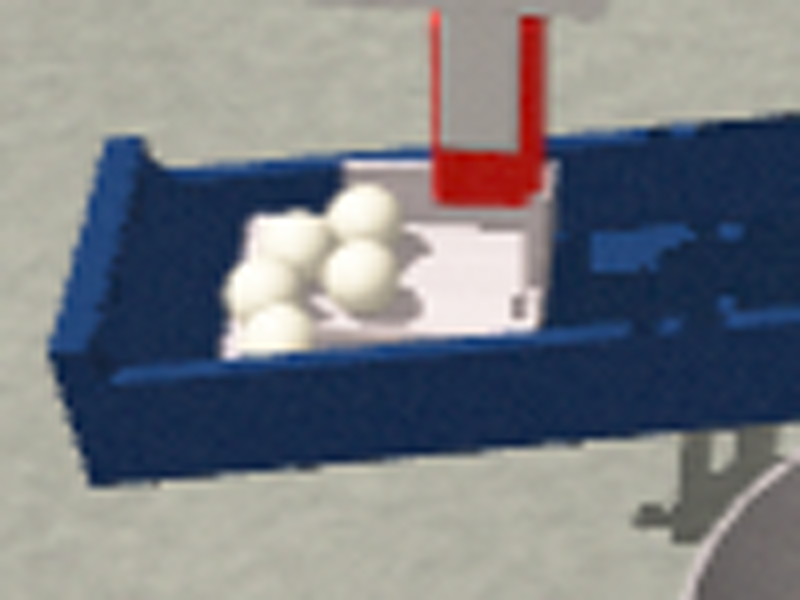

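```bash
python3 -m pendant '[[[3,1,-3],[0,-2,0],1],[[4,0,-5],[-0.5,-2.5,0],1],[[4,0,-6],[0,-2.5,0],1],[[0,0,-6],[0,-1,0],1]]'
python3 -c "
from h import *
O=np.array([460.6,-303,0]);ex=np.array([-.0628,-.998,0]);ey=np.array([.998,-.0628,0])
state();d=env.observe()['tcp_pos']-O;print('tray',d@ex,d@ey); save('scene','s32.png',(130,240,230,315),8)"
```

```text
clock: 51.48
tcp_pos: [458.6, -296.3, 102.2]
ee_rot: [[0.051, 0.998, -0.023], [0.947, -0.056, -0.317], [-0.318, -0.005, -0.948]]
force: [0.6, 0.2, -3.4]
grip_width: 11.6
t 51.5 tcp [ 458.6 -296.3  102.2] F [ 0.6  0.2 -3.4] w 11.6 yaw(y) -3.2 z [-0.023 -0.317 -0.948] q [-0.1   0.75  0.66  2.06 -0.35  0.36  0.65]
tray -6.585713695377854 -2.4466264369835615
```

View pics/s32.png

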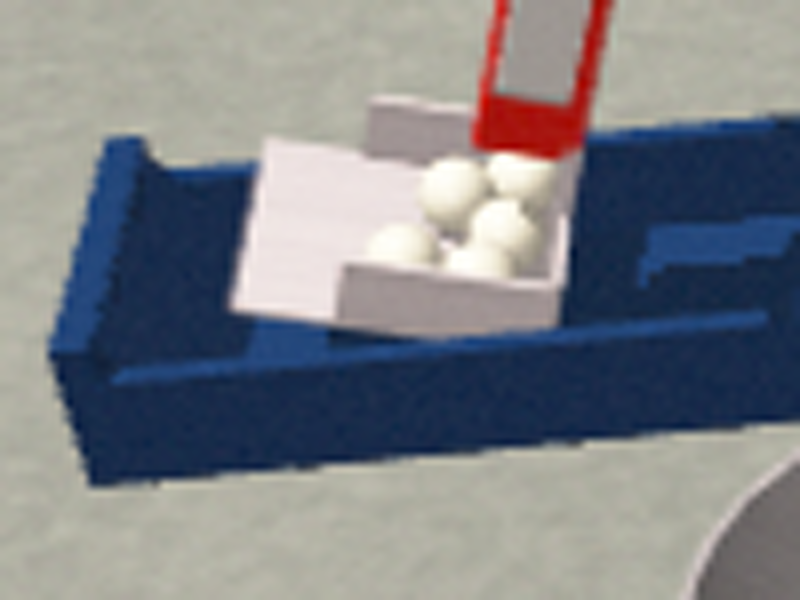

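```bash
cat >> h.py <<'E'
LIP=np.array([-64,0,79.]);BK=np.array([16.5,0,80.7])
def lip():
    s=env.observe();R=s['ee_rot'];p=s['tcp_pos']
    print('lip',(p+R@LIP).round(1),'back',(p+R@BK).round(1),'beta',np.degrees(np.arcsin(R[2,0])).round(1),'roll',np.degrees(np.arcsin(R[2,1])).round(1),'up in tool',R[2].round(3))
def liplan(L,beta_deg=None):
    """tool shift so that lip goes to L at present orientation"""
    s=env.observe();R=s['ee_rot'];print('shift',(R.T@(np.array(L)-(s['tcp_pos']+R@LIP))).round(1))
E
python3 -m pendant '[[[-6,1,-20],[0,0,0],1],[[-10,1,-30],[0,0,0],1],[[-10,0,-30],[0,0,0],1],[[-6,0,-18],[0,0,0],1],[[0,0,0],[0,0,0],1],[[0,0,0],[0,0,0],1]]'
python3 -c "
from h import *
state();lip();liplan([642,-176,100]); save('scene','s33.png',(110,190,310,340),4)"
```

```text
clock: 52.28
tcp_pos: [459.8, -299.5, 208.1]
ee_rot: [[0.056, 0.998, -0.025], [0.947, -0.061, -0.316], [-0.317, -0.007, -0.948]]
force: [-0.1, 0.0, -1.2]
grip_width: 11.9
t 52.3 tcp [ 459.8 -299.5  208.1] F [-0.1  0.  -1.2] w 11.9 yaw(y) -3.5 z [-0.025 -0.316 -0.948] q [-0.22  0.6   0.83  1.97 -0.24  0.61  0.62]
lip [ 454.2 -385.   153.5] back [ 458.6 -309.4  126.4] beta -18.5 roll -0.4 up in tool [-0.317 -0.007 -0.948]
shift [225.3 175.1 -20.2]
```

View pics/s33.png

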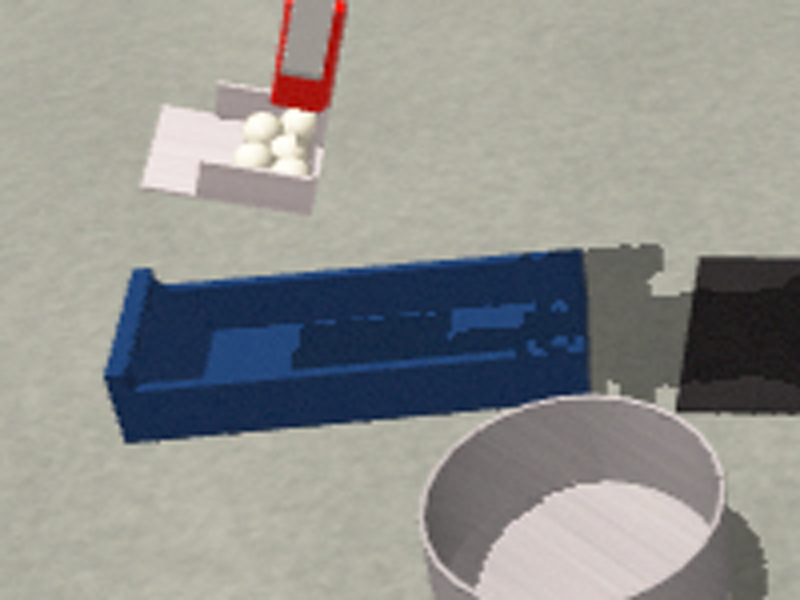

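```bash
python3 -m pendant '[[[10,8,-3],[0,0,0],1],[[18,15,-6],[0,0,0],1],[[24,20,-8],[0,0,0],1],[[24,20,-8],[0,0,0],1],[[24,20,-8],[0,0,0],1],[[24,20,-8],[0,0,0],1],[[24,20,-8],[0,0,0],1],[[24,20,-8],[0,0,0],1],[[18,16,-6],[0,0,0],1],[[10,8,-4],[0,0,0],1],[[0,0,0],[0,0,0],1],[[0,0,0],[0,0,0],1]]'
python3 -c "
from h import *
state();lip();liplan([642,-176,100]); save('scene','s34.png',(180,190,380,340),4);save('top','t34.png',(330,160,480,270),4)"
```

```text
clock: 53.82
tcp_pos: [645.2, -81.8, 194.4]
ee_rot: [[0.045, 0.998, -0.037], [0.948, -0.055, -0.313], [-0.314, -0.021, -0.949]]
force: [0.6, -0.6, -1.8]
grip_width: 12.2
t 53.8 tcp [645.2 -81.8 194.4] F [ 0.6 -0.6 -1.8] w 12.2 yaw(y) -3.1 z [-0.037 -0.313 -0.949] q [-0.53  0.84  0.84  1.55 -0.32  0.98  0.24]
lip [ 639.3 -167.2  139.5] back [642.9 -91.4 112.6] beta -18.3 roll -1.2 up in tool [-0.314 -0.021 -0.949]
shift [ 4.2  4.  40.2]
```

View pics/s34.png

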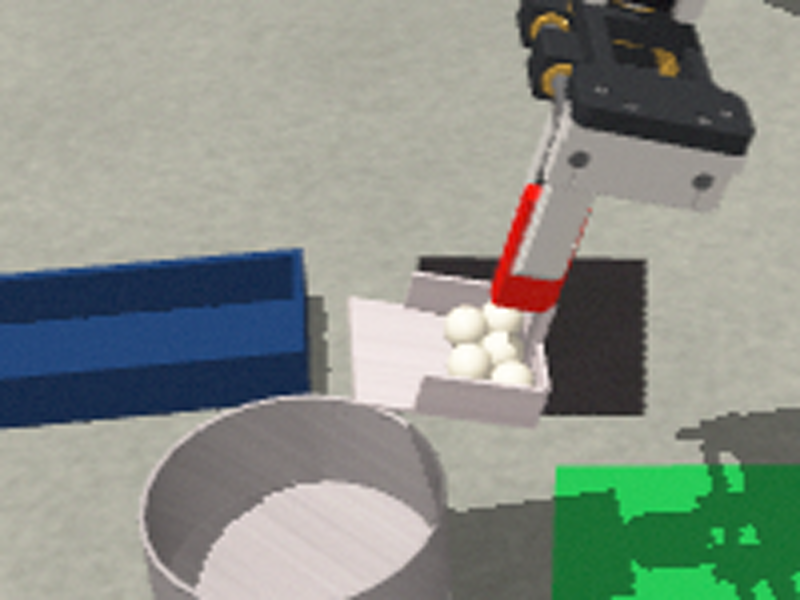

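View pics/t34.png

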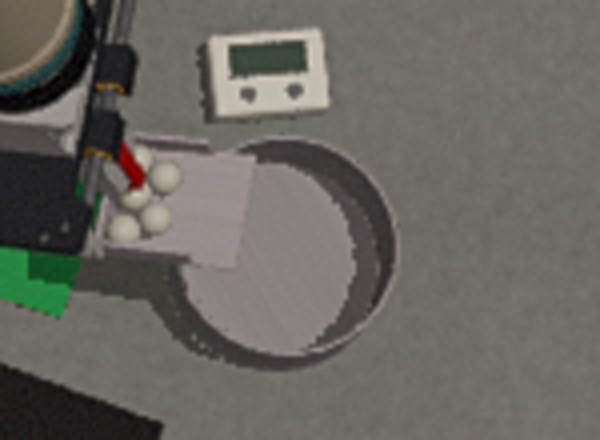

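```bash
python3 -c "
from h import *
print(ray('top',(391.2,213),139))
T=lambda u,v,z: ray('top',(330+u/4,160+v/4),z).round(1)
print('rim: right',T(397,245,60),'bottom',T(300,357,60),'topedge',T(300,139,60))
im=cv2.imread('pics/w20.png')
"
```

```text
[ 638.4768602  -167.30270506  139.        ]
rim: right [ 652.1 -269.8   60. ] bottom [ 573.8 -218.9   60. ] topedge [ 710.4 -202.7   60. ]
```

```bash
python3 -m pendant '[[[-3,1,4],[-0.6,4,0],1],[[-3,1,4],[-0.6,4,0],1],[[-3,0,4],[0,4,0],1],[[0,0,0],[0,0,0],1]]'
python3 -c "
from h import *
state();lip();liplan([642,-176,85])"
```

```text
clock: 54.42
tcp_pos: [644.3, -97.6, 186.1]
ee_rot: [[0.054, 0.999, -0.006], [0.993, -0.055, -0.106], [-0.106, 0.0, -0.994]]
force: [-0.9, 0.6, -1.3]
grip_width: 12.3
t 54.4 tcp [644.3 -97.6 186.1] F [-0.9  0.6 -1.3] w 12.3 yaw(y) -3.1 z [-0.006 -0.106 -0.994] q [-0.34  0.77  0.7   1.57 -0.44  0.96  0.41]
lip [ 640.4 -169.5  114.3] back [644.8 -89.8 104.1] beta -6.1 roll 0.0 up in tool [-0.106  0.    -0.994]
shift [-3.2  2.  29.8]
```

```bash
python3 -m pendant '[[[-4,2,12],[0,0,0],1],[[-4,0,13],[0,1,0],1],[[0,0,0],[0,0,0],1]]'
python3 -c "
from h import *
state();lip();liplan([642,-180,85])"
```

```text
clock: 54.8
tcp_pos: [645.3, -107.4, 159.5]
ee_rot: [[0.052, 0.999, -0.007], [0.995, -0.053, -0.089], [-0.089, -0.002, -0.996]]
force: [0.3, 0.0, -1.8]
grip_width: 12.0
t 54.8 tcp [ 645.3 -107.4  159.5] F [ 0.3  0.  -1.8] w 12.0 yaw(y) -3.0 z [-0.007 -0.089 -0.996] q [-0.3   0.8   0.67  1.59 -0.47  0.92  0.45]
lip [ 641.5 -178.1   86.6] back [645.7 -98.2  77.7] beta -5.1 roll -0.1 up in tool [-0.089 -0.002 -0.996]
shift [-1.7  0.6  1.7]
```

```bash
python3 -m pendant '[[[-7,0,-4],[0,5,0],1],[[-7,0,-3],[0,5,0],1],[[-7,0,-3],[0,5,0],1],[[-7,0,-4],[0,5,0],1]]'
python3 -c "
from h import *
state();lip()"
python3 -m pendant '[[[-7,0,-5],[0,5,0],1],[[-7,0,-5],[0,5,0],1],[[0,0,0],[0,0,0],1]]'
python3 -c "
from h import *
state();lip();save('scene','s35.png',(180,190,380,340),4);save('top','t35.png',(330,160,480,270),4)"
```

```text
clock: 55.3
tcp_pos: [645.2, -129.0, 170.4]
ee_rot: [[0.04, 0.999, 0.007], [0.963, -0.04, 0.267], [0.267, -0.004, -0.964]]
force: [0.3, -1.1, -2.0]
grip_width: 11.6
t 55.3 tcp [ 645.2 -129.   170.4] F [ 0.3 -1.1 -2. ] w 11.6 yaw(y) -2.3 z [ 0.007  0.267 -0.964] q [ 0.04  0.79  0.46  1.5  -0.65  1.12  0.71]
lip [ 643.2 -169.5   77.2] back [646.5 -91.6  97.1] beta 15.5 roll -0.2 up in tool [ 0.267 -0.004 -0.964]
clock: 55.68
tcp_pos: [644.6, -149.3, 175.1]
ee_rot: [[0.04, 0.999, 0.015], [0.901, -0.043, 0.431], [0.431, -0.004, -0.902]]
force: [-1.1, -0.2, -1.3]
grip_width: 11.9
t 55.7 tcp [ 644.6 -149.3  175.1] F [-1.1 -0.2 -1.3] w 11.9 yaw(y) -2.5 z [ 0.015  0.431 -0.902] q [ 0.2   0.83  0.39  1.42 -0.72  1.26  0.8 ]
lip [ 643.3 -172.9   76.2] back [646.5 -99.6 109.4] beta 25.6 roll -0.2 up in tool [ 0.431 -0.004 -0.902]
```

View pics/s35.png

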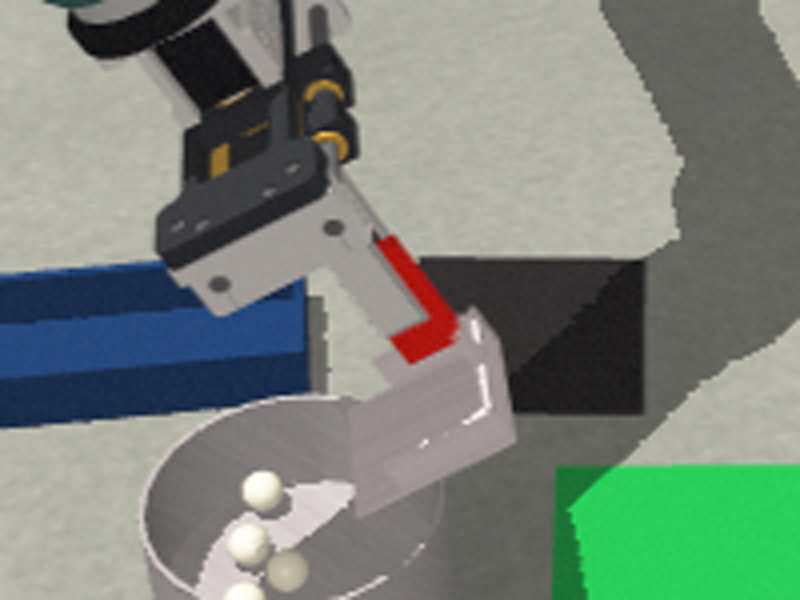

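View pics/t35.png

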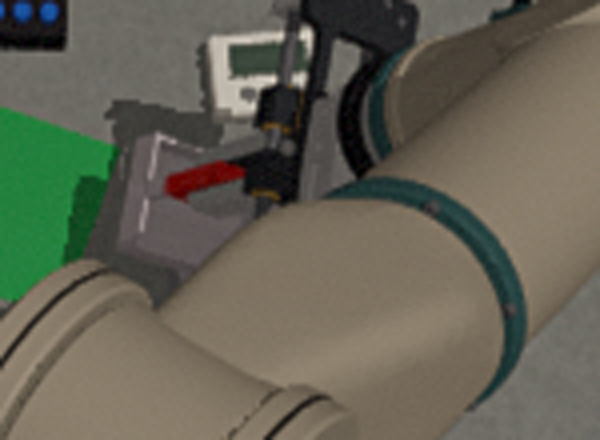

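```bash
python3 -m pendant '[[[10,0,-20],[0,0,0],1],[[12,0,-26],[0,0,0],1],[[7,0,0],[0,-6,0],1],[[10,0,0],[0,-6,0],1],[[15,0,0],[0,-6,0],1],[[20,3,0],[0,-4,0],1],[[20,3,0],[0,-3,0],1],[[0,0,0],[0,0,0],1],[[0,0,0],[0,0,0],1]]'
python3 -c "
from h import *
state();lip();save('scene','s36.png',(160,230,360,380),4);to([663.5,14.7,130])"
```

```text
clock: 56.9
tcp_pos: [659.4, -56.8, 259.0]
ee_rot: [[0.018, 1.0, 0.017], [1.0, -0.018, 0.001], [0.001, 0.017, -1.0]]
force: [0.1, 0.2, -1.5]
grip_width: 11.8
t 56.9 tcp [659.4 -56.8 259. ] F [ 0.1  0.2 -1.5] w 11.8 yaw(y) -1.0 z [ 0.017  0.001 -1.   ] q [-0.3   0.67  0.62  1.47 -0.42  1.11  0.38]
lip [ 659.6 -120.7  180. ] back [661.  -40.2 178.4] beta 0.1 roll 1.0 up in tool [ 0.001  0.017 -1.   ]
to [663.5  14.7 130. ] d tool [ 71.    0.5 129.1] 3 x [23.7  0.2 43. ]
```

View pics/s36.png

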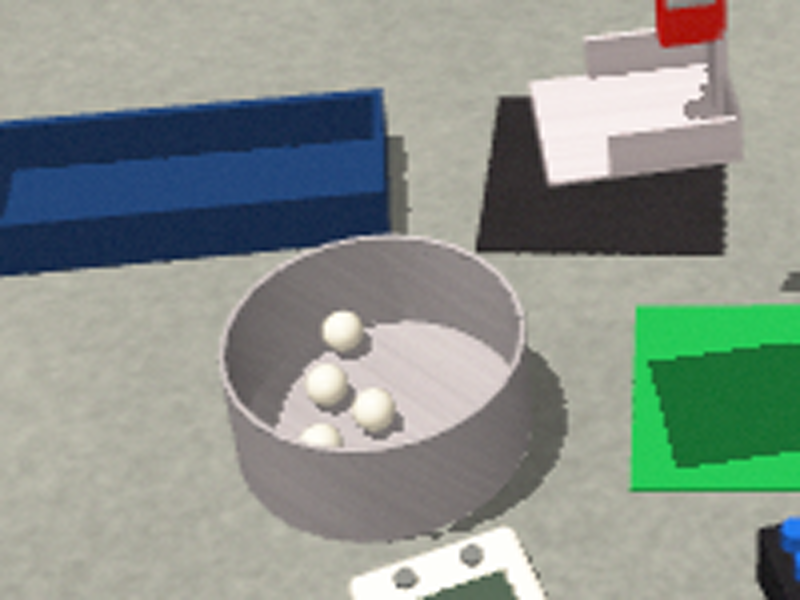

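```bash
python3 -m pendant '[[[23,1,40],[0.5,0,0],1],[[24,1,40],[0.5,0,0],1],[[24,1,35],[0,0,0],1],[[0,0,0],[0,0,0],1],[[0,0,0],[0,0,0],1]]'
python3 -c "
from h import *
im=save('top','t37.png',(350,170,450,270),6)
state();lip();to([662.6,14.8,90])"
```

```text
clock: 57.58
tcp_pos: [666.8, 3.7, 145.5]
ee_rot: [[0.033, 0.999, 0.005], [0.999, -0.033, -0.001], [-0.001, 0.005, -1.0]]
force: [-0.0, -0.4, -0.9]
grip_width: 11.8
t 57.6 tcp [666.6   4.1 145.5] F [ 0.5  0.6 -0.7] w 11.6 yaw(y) -1.9 z [ 0.005 -0.    -1.   ] q [-0.36  0.8   0.56  1.56 -0.5   0.92  0.34]
lip [664.9 -59.9  66.5] back [667.6  20.6  64.8] beta -0.0 roll 0.3 up in tool [-0.     0.005 -1.   ]
to [662.6  14.8  90. ] d tool [10.6 -4.6 55.4] 2 x [ 5.3 -2.3 27.7]
```

View pics/t37.png

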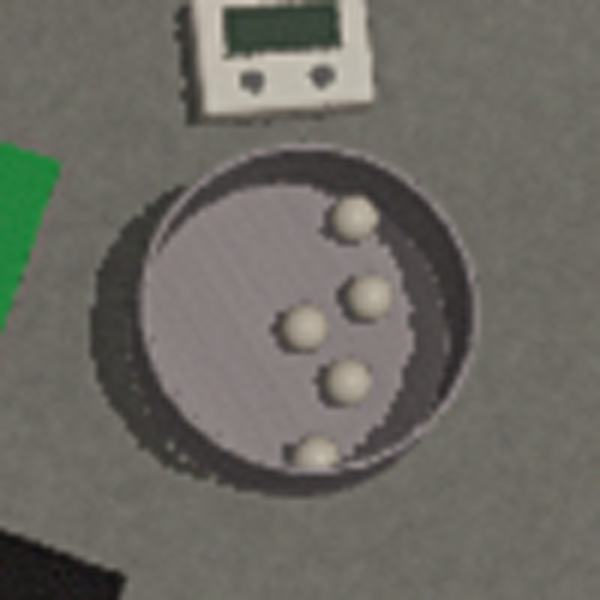

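All five balls are in the wash pot, and the timer hasn't been disturbed. Next I put the scoop down.

```bash
python3 -m pendant '[[[10,-4,22],[0.3,0,0],1],[[0,0,20],[0,0,0],1],[[0,0,0],[0,0,0],1],[[0,0,0],[0,0,0],1]]'
python3 -c "
from h import *
state();lip();to([662.8,14.8,83])"
```

```text
clock: 58.12
tcp_pos: [663.8, 12.1, 102.9]
ee_rot: [[0.036, 0.999, 0.003], [0.999, -0.036, -0.001], [-0.001, 0.003, -1.0]]
force: [0.1, -0.7, -0.8]
grip_width: 11.9
t 58.1 tcp [663.8  12.1 102.9] F [ 0.1 -0.7 -0.8] w 11.9 yaw(y) -2.1 z [ 0.003 -0.001 -1.   ] q [-0.36  0.85  0.53  1.59 -0.53  0.85  0.35]
lip [661.7 -51.9  23.9] back [664.6  28.6  22.1] beta -0.0 roll 0.2 up in tool [-0.001  0.003 -1.   ]
to [662.8  14.8  83. ] d tool [ 2.6 -1.2 19.8] 1 x [ 2.6 -1.2 19.8]
```

```bash
python3 -m pendant '[[[3,-1,8],[0.1,0,0],1],[[0,0,6],[0,0,0],1],[[0,0,3],[0,0,0],1],[[0,0,0],[0,0,0],1]]'; python3 -m pendant '[[[0,0,2],[0,0,0],1],[[0,0,0],[0,0,0],1]]'; python3 -m pendant '[[[0,0,1.5],[0,0,0],1],[[0,0,0],[0,0,0],1]]'
python3 -c "
from h import *
state();lip()"
```

```text
clock: 58.62
tcp_pos: [663.5, 15.3, 85.3]
ee_rot: [[0.036, 0.999, 0.002], [0.999, -0.036, -0.001], [-0.001, 0.002, -1.0]]
force: [0.4, -0.2, -1.0]
grip_width: 11.8
clock: 58.88
tcp_pos: [663.9, 15.1, 83.7]
ee_rot: [[0.036, 0.999, 0.003], [0.999, -0.036, -0.001], [-0.001, 0.003, -1.0]]
force: [0.1, 0.7, -0.7]
grip_width: 11.8
clock: 59.12
tcp_pos: [664.3, 15.3, 83.4]
ee_rot: [[0.036, 0.999, 0.004], [0.999, -0.036, -0.0], [-0.0, 0.004, -1.0]]
force: [0.7, -0.2, -0.9]
grip_width: 11.9
t 59.1 tcp [664.3  15.3  83.4] F [ 0.7 -0.2 -0.9] w 11.9 yaw(y) -2.1 z [ 0.004 -0.    -1.   ] q [-0.35  0.87  0.52  1.6  -0.55  0.81  0.36]
lip [662.4 -48.7   4.4] back [665.3  31.7   2.7] beta -0.0 roll 0.2 up in tool [-0.     0.004 -1.   ]
```

Touching down at z ≈ 83. Press 1 mm more, release, lift and look.

```bash
python3 -m pendant '[[[0,-0.8,1],[0.2,0,0],1],[[0,0,0],[0,0,0],1],[[0,0,0],[0,0,0],0.2],[[0,0,0],[0,0,0],-0.2],[[0,0,0],[0,0,0],-0.2],[[0,0,0],[0,0,0],-0.2],[[0,0,0],[0,0,0],-0.2]]'
python3 -m pendant '[[[0,0,-30],[0,0,0],-0.2],[[0,0,-45],[0,0,0],-0.2],[[0,0,-45],[0,0,0],-0.2],[[40,0,-20],[0,0,0],-0.2],[[40,-40,0],[0,0,0],-0.2],[[0,-40,0],[0,0,0],-0.2],[[0,0,0],[0,0,0],-0.2]]'
python3 -c "
from h import *
state();im=save('top','t38.png');save('scene','s38.png');
cv2.imwrite('pics/t38z.png',cv2.resize(im[140:335,285:495],None,fx=3,fy=3,interpolation=2))"
```

```text
clock: 60.0
tcp_pos: [663.7, 15.2, 82.2]
ee_rot: [[0.036, 0.999, 0.001], [0.999, -0.036, -0.0], [-0.0, 0.001, -1.0]]
force: [1.0, -0.2, 0.0]
grip_width: 55.7
clock: 60.88
tcp_pos: [584.9, 100.1, 226.2]
ee_rot: [[0.038, 0.999, 0.001], [0.999, -0.038, -0.0], [-0.0, 0.001, -1.0]]
force: [1.0, -0.4, -0.2]
grip_width: 56.1
t 60.9 tcp [584.9 100.1 226.2] F [ 1.  -0.4 -0.2] w 56.1 yaw(y) -2.2 z [ 0.001 -0.    -1.   ] q [-0.61  0.62  0.64  1.69 -0.43  0.98  0.15]
```

View pics/t38z.png

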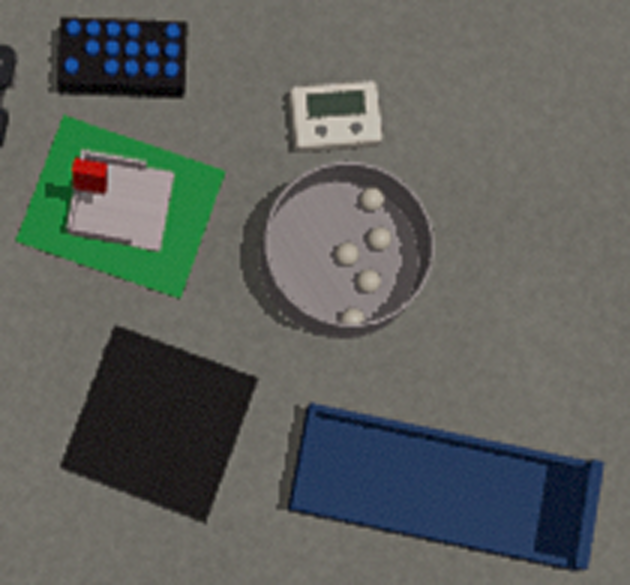

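View pics/s38.png

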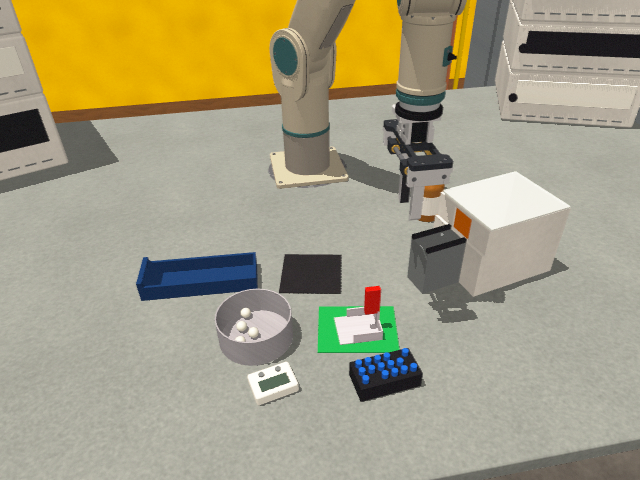

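```bash
python3 -c "
from h import *
B=lambda u,v:(285+(u+.5)/3-.5,140+(v+.5)/3-.5)
f=(ray('top',B(174,173),4)+ray('top',B(160,250),4))/2; b=(ray('top',B(84,151),26)+ray('top',B(66,231),26))/2
print('scoop centre',((f+b)/2)[:2].round(1))
im=save('scene','s39.png',(400,150,580,300),4)
print(env.hand_in())"
```

```text
scoop centre [662.2  -9.3]
the job is handed in; nothing more can be done
None
```

View pics/s39.png

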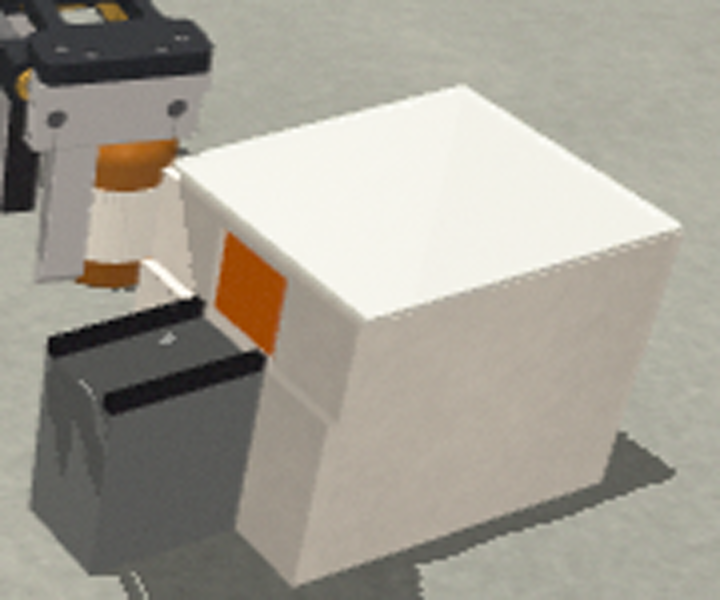

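The bench is cleared and the job was handed in at about 61 s, well inside the 210 s limit.

- **Pots:** all four went through the flap one at a time. The wrist camera showed all four inside the box after the last push, and the final picture shows the flap shut and the ledge empty.
- **Balls:** all five went into the wash pot in one scoop load and the fingers never touched them. The top view shows five balls in the pot and the tray empty.
- **Scoop:** it stands flat on its green mat, with its centre measured at (662.2, -9.3) mm against a mat centre of (662.2, -9.0) mm.
- **Bottle, vial rack and timer:** I never touched any of them, and they look unmoved. I compared the pictures by eye and did not measure their positions.

No check failed. Two things during the run were less clean than the rest:

- **Scoop against the tray:** the lip pressed on the tray's sloped end with about 25 N sideways and 33 N up at the wrist. The scoop also brushed a side wall of the tray once.
- **Wrist camera:** one early reading was about 6 mm off because the arm was still settling; I retook it.

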